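Check a display caddy's bay with a try square

TASK

Lift the insert bin with the carrying bar straight out of the sloping display caddy and stand it upright on the cork mat. Then take the try square from the tool tray and check the corner between floor and back wall of the bay you emptied: press the square's stock flat down on the bay's floor and the back edge of its blade tight against the high back wall, no gap at either, and hold it pressed there for a good second. Finally stand the square upright on its stock in the tool tray again; leave the other goods where they are.

Things in the scene. Friction and masses are not known exactly. Their poses are not given: they have to be found in the camera images.
- caddy: sloping plywood display caddy, fixed on a dowel stand: two bays side by side, floor rising at 25 degrees away from the robot. Origin on the floor's top face at the caddy's middle (under the divider), 95 mm above the table. x runs up the slope, y across the bays, z square to the floor (leans to the robot). Bays: x -67.5 to +67.5 mm, 106 mm wide, centred on y = +58 and -58 mm
- corner_left (a point): middle of the corner line where floor and back wall meet in the +y bay (x = +67.5, y = +58, z = 0 mm in the caddy's frame); axes as the caddy's. The back wall stands 95 mm high, square to the floor; front lip 16 mm high; cheeks and divider 10 mm thick, 45 mm high
- corner_right (a point): the same point in the -y bay. One bay holds the bin, the other the low insert; which is which varies
- bay_floor: the caddy's floor board, common to both bays; origin and axes as the caddy's
- back_wall: the caddy's back wall, a 12 mm board across both bays, 95 mm high; origin at its foot, level with the floor's top face, mid-way across, 73.5 mm up the slope from the caddy's origin; axes as the caddy's
- bin_bar (a point): centre of the insert bin's carrying bar. The bar runs along the bin's x axis, 114 mm long between the end boards, 16 mm thick (y), 20 mm high, its centre 90 mm above the bin's underside; z is the bin's up axis
- bin: the insert bin, loose, pale wood, about 0.3 kg; origin at the centre of its underside. 130 (x) x 101 (y) mm outside, open top, side walls 60 mm high, end boards rising to 100 mm that carry the bar. It starts in one bay, square with the caddy, on the floor and against the lip, about 2.5 mm play each side
- mat: cork mat 200 (x) x 180 (y) x 3 mm, fixed flat on the table, empty at the start. Origin at the centre of its underside. Mat and tool tray lie on opposite sides of the caddy; which side varies
- tool_tray: shallow wooden tray, fixed on the table, outside 220 (x) x 180 (y) x 22 mm high, walls 8 mm, inner floor 8 mm above the table. Origin at the centre of its underside. Holds the square (on its +y half) and the sanding block (on its -y half)
- square_grip (a point): a point to hold the try square by: mid-thickness and mid-height of its stock, 18 mm above the underside, 20 mm from the stock's middle towards the toe (-x). x points along the stock to the blade, z up along the blade
- square: the try square (0.3 kg, loose), standing on its stock, blade up; origin at the centre of its underside. Stock: dark wooden bar 110 (x) x 20 (y) x 36 (z) mm. Steel blade 30 mm wide, 4 mm thick, rising at the +x end to 110 mm above the underside, its back edge in line with the stock's end (x = +55 mm)
- square_heel (a point): the square's outer corner: end of the stock's underside below the blade's back edge
- square_toe (a point): the other end of the stock's underside, 110 mm from the heel
- square_back (a point): point on the blade's back edge 90 mm above the heel
- low_insert_mid (a point): bystander: the low insert in the other bay, an open wooden tray 130 x 101 x 42 mm with scoops, no bar. Point at its centre, 21 mm above its underside
- sanding_block: bystander in the tool tray: sanding block 105 (x) x 46 (y) x 27 mm, origin under its centre
- double_dish: bystander behind the caddy: dark double dish about 200 x 110 x 28 mm, origin under its centre
- oil_bottle: bystander: amber bottle of board oil, 48 mm wide, 125 mm high, origin under its centre
- round_board: bystander: round live-edge board, 140 mm wide, 22 mm thick, origin under its centre
There are look-alikes about, which are no part of the job. Leave any blue look-alike of the bin alone. Leave any pink look-alike of the square alone.

How it is judged:
By the outcome, as a careful person would: the job done as asked, in the order asked, and still so for the second after the job is handed in, with the robot touching nothing.
It also fails if it takes over 72 s, if anything falls off the work surface, if the arm or the gripper's body presses on something with over 40 N, if the wrist force passes 120 N, or if a joint passes its speed limit or range.

ROBOT

A 6-joint arm with a two-finger parallel gripper is mounted at the origin on the work surface. World frame = base frame: x ahead of the robot, y to its left, z up, the work surface at z = 0. Lengths are in mm, angles in rad, forces in N, time in s.
With the tool pointing down it reaches from about 350 to 975 mm from the base axis. Payload 7.1 kg.
Tool frame: the origin (TCP) lies midway between the tips of the shut fingers; the grasp point (between the pads) lies 19 mm behind it (ctrl.hold_point_z is the distance from the TCP to the grasp point, in mm); x points along the fingers, y is the direction in which the jaws open and shut, and the axes are right-handed (so a half turn about x gives the same grasp; the last joint's range is limited). The gripper opens to 88 mm and grips with 3 to 60 N. Pads are 20 mm wide; open, the fingers measure 115 mm over their backs; the gripper's body (75 mm by 178 mm) begins 61 mm behind the grasp point.
Start: joints at [1.176, 0.423, 1.63, -0, 1.089, -0.019], TCP at [229.353, 581.379, 222.675] pointing down, gripper open.
Joint ranges: [-3, 3], [-0.9, 2.11], [0.09, 2.58], [-1.31, 4.45], [0.11, 2.69], [-2.54, 2.54]. Speed limits (rad/s): [2.39, 2.39, 3.01, 3.14, 3.14, 3.14].

INTERFACE

Orientations are given as a rotation vector (axis times angle).
In Python, from workcell import ctrl, get_image, calibration gives the robot as it stands.
- The arm moves only by the tool move_arm, never from a script. Its argument "rows" is a list of rows, each a list of 5 numbers: the shift along the world's x, y, z in mm, then the turn about the world's z in rad, then the closure, from -1 (fully open) to 1 (shut). In form: [[tx, ty, tz, roll, jaw], ...]. A call has 1 to 12 rows; each row is the pose to reach, as a shift and turn from the pose measured when the call began; what a row does not reach only later rows make up. A row lasts 1/8 s, in which the tool goes at most 62.5 mm and 10.7 degrees, less where a joint would pass 70% of its speed; a pose out of reach is approached as far as the arm can. A call with a gripper value outside its range is refused whole. The fingers move at their own pace and stop on an object; the grip force is fixed at half the most. Time passes only in rows, so rows that repeat a pose let the fingers close. It gives the time, the measured TCP pose, the force and the opening at its end, in the units of the state.
- ctrl.get_obs(): the state, without advancing time (a new reading comes with each control period).
- get_image(name): name is "side" or "top" or "wrist"; returns the picture (480x640x3 uint8, blue, green, red); there is no depth.
- calibration(name): a dict with "fx", "fy", "cx", "cy" (pixels), "D" ([k1, k2, p1, p2, k3] as OpenCV has them; the pictures are not rectified), "view" (4x4, takes a point from world to camera coordinates); the wrist camera has in their place "T_tool_cam" (4x4, takes a point from camera to tool coordinates, whose origin is the TCP and whose axes are the tool frame's). Camera axes: x right, y up, looking along -z (the intrinsics and any distortion apply to the point x, -y, -z); pixel columns grow to the right and rows downward; lengths in mm; the calibration is good to about 2 mm. A picture is of the moment at which its call begins: read the wrist's pose just before it. calibration takes no time and is no camera call.
- ctrl.close_job(): hands the job in, once; it reports no verdict.
The state is a dict: "t": time; "qpos": joint angles; "qvel": joint speeds; "joint_torque": joint torques, N m; "ee_pos": TCP position; "orientation": TCP orientation; "ft_force": force on the tool from outside, world axes, zero at the start; "moment": the same for the moment, N m; "width": finger opening in mm.
Only numpy, scipy, OpenCV 4.12 (cv2) and the standard library are available. Lean on these libraries where they do the work, as an engineer would, in place of code of your own. Each camera call takes 0.05 s, during which the arm holds its last target.

## Working session

There is one attempt and no reset: what is moved stays moved. The work goes in short steps, Python scripts to look and compute and a tool call to move; the robot and the scene stay as the last step left them, time stands still between calls to the robot, and variables do not carry over. Pictures are saved under pics/ and viewed, and the job is handed in when it is done.

Besides the shell and the picture viewer there is one more tool, called after "Emit:" as a command line: name --pt "numbers of a row" for each row, then --argument value for the rest. move_arm: Moves the arm, as the interface text tells. Its arguments: {"type":"object","properties":{"rows":{"type":"array"}},"required":["rows"]}

```bash
ls; mkdir -p pics
python3 - <<'E'
from workcell import ctrl,get_image,calibration
import cv2
print(ctrl.get_obs())
for n in("side","top","wrist"):
    cv2.imwrite(f"pics/{n}0.png",get_image(n))
    print(n,calibration(n))
E
```

```text
pics
{'t': 0.0, 'qpos': array([ 1.17598229e+00,  4.23857278e-01,  1.63067421e+00,  7.96811600e-07,
        1.08856325e+00, -1.89778843e-02]), 'qvel': array([-2.38375911e-03, -3.46474585e-05,  1.77080892e-03, -6.79097682e-04,
        1.75715019e-03, -1.19494362e-03]), 'joint_torque': array([ 4.94503201e-04, -5.44606805e+01, -2.73666716e+01,  6.42888411e-02,
        2.26614217e-02, -1.03220518e-04]), 'ee_pos': array([229.16173735, 580.89152908, 221.89762283]), 'orientation': array([ 0.29371929,  1.55091897, -0.29603948]), 'ft_force': array([ 0.61562931, -0.18868351,  0.12044375]), 'moment': array([ 0.03672388,  0.02348506, -0.01238593]), 'width': 87.67087925310716}
side {'fx': 497.3136011189932, 'fy': 497.3136011189932, 'cx': 319.93646953858166, 'cy': 238.46525436136326, 'D': array([-0.03226495,  0.        ,  0.        ,  0.        ,  0.        ]), 'view': array([[ 9.60983791e-01, -2.76469122e-01, -8.65903844e-03,
        -4.91314911e+02],
       [ 2.18640885e-01,  7.40057683e-01,  6.36011626e-01,
        -1.99854804e+02],
       [-1.69429388e-01, -6.13090084e-01,  7.71630891e-01,
    
[... 486 characters left out ...]
3597e-02, -2.21447937e-02,  9.96549863e-01,
        -1.09899563e+03],
       [ 0.00000000e+00,  0.00000000e+00,  0.00000000e+00,
         1.00000000e+00]])}
wrist {'fx': 338.5432445689213, 'fy': 338.5432445689213, 'cx': 320.61754982907024, 'cy': 237.19026282641443, 'D': array([-0.03276597,  0.        ,  0.        ,  0.        ,  0.        ]), 'T_tool_cam': array([[ 4.87221294e-05,  2.72042769e-01, -9.62285160e-01,
        -1.61785254e+02],
       [ 9.99999760e-01,  6.52058615e-04,  2.34971876e-04,
         1.71267356e+00],
       [ 6.91388729e-04, -9.62284940e-01, -2.72042672e-01,
        -7.37097471e+01],
       [ 0.00000000e+00,  0.00000000e+00,  0.00000000e+00,
         1.00000000e+00]])}
```

View pics/top0.png

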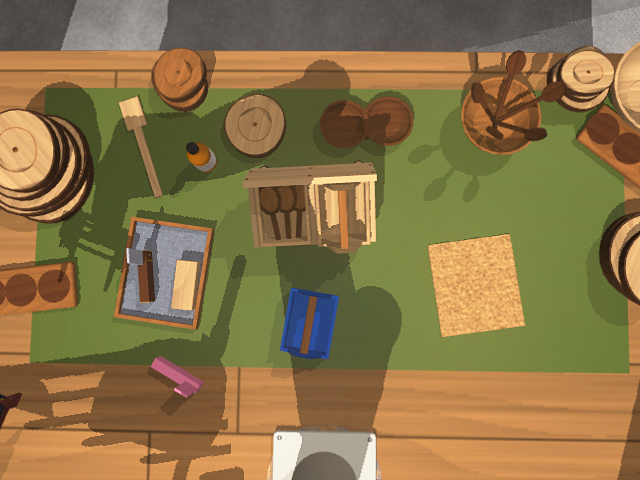

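View pics/side0.png

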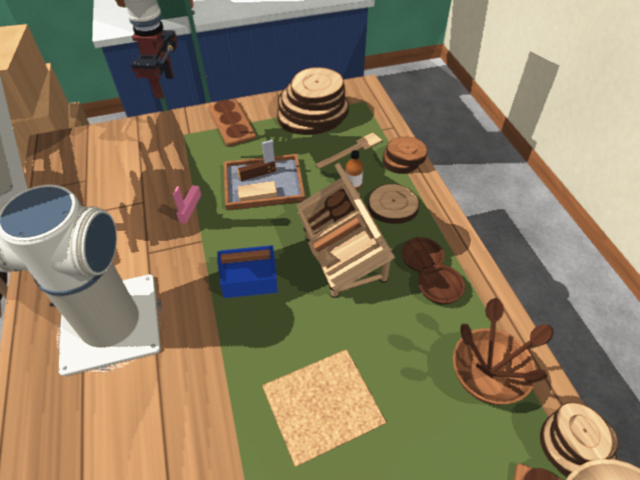

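View pics/wrist0.png

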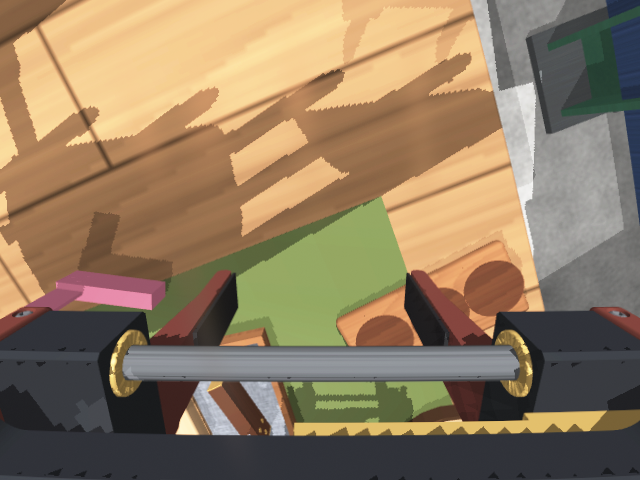

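Bin candidates in the top view are the pale bin with bar (343,215), the blue look-alike (310,323) and the low insert without a bar (285,212). By the description it is the pale one, in the -y bay. Square candidates are the dark stock with steel blade in the tray (147,275) and the pink one (177,376); it is the dark one in the tray. I'll check both in a close crop.

```bash
cat > h.py <<'E'
import numpy as np,cv2
from workcell import ctrl,get_image,calibration
from scipy.spatial.transform import Rotation as R
def cam(n,obs=None):
    c=calibration(n);K=np.array([[c['fx'],0,c['cx']],[0,c['fy'],c['cy']],[0,0,1.]])
    if n=='wrist':
        o=obs or ctrl.get_obs();T=np.eye(4);T[:3,:3]=R.from_rotvec(o['orientation']).as_matrix();T[:3,3]=o['ee_pos']
        V=np.linalg.inv(T@c['T_tool_cam'])
    else: V=c['view']
    return K,c['D'],np.diag([1,-1,-1,1.])@V
def ray(n,uv,obs=None):
    K,D,V=cam(n,obs);p=cv2.undistortPoints(np.array(uv,float).reshape(-1,1,2),K,D).reshape(-1,2)
    d=np.c_[p,np.ones(len(p))]@V[:3,:3]; o=-V[:3,:3].T@V[:3,3]
    return o,d/np.linalg.norm(d,axis=1)[:,None]
def onz(n,uv,z,obs=None):
    o,d=ray(n,uv,obs);return o+d*((z-o[2])/d[:,2])[:,None]
def proj(n,P,obs=None):
    K,D,V=cam(n,obs);return cv2.projectPoints(np.array(P,float).reshape(-1,3),cv2.Rodrigues(V[:3,:3])[0],V[:3,3],K,D)[0].reshape(-1,2)
def tri(u1,u2,n1='top',n2='side'):
    o1,d1=ray(n1,[u1]);o2,d2=ray(n2,[u2]);A=np.c_[d1[0],-d2[0]];s=np.linalg.lstsq(A,o2-o1,rcond=None)[0]
    a=o1+s[0]*d1[0];b=o2+s[1]*d2[0];return (a+b)/2,np.linalg.norm(a-b)
def caddyT(x,y,yaw):
    Rm=R.from_euler('z',yaw).as_matrix()@R.from_euler('y',-np.deg2rad(25)).as_matrix()
    T=np.eye(4);T[:3,:3]=Rm;T[:3,3]=[x,y,95];return T
E
python3 - <<'E'
import cv2
a=cv2.imread('pics/top0.png');b=cv2.imread('pics/side0.png')
cv2.imwrite('pics/c1.png',cv2.resize(a[155:265,235:390],None,fx=5,fy=5,interpolation=cv2.INTER_CUBIC))
cv2.imwrite('pics/c2.png',cv2.resize(a[205:335,105:225],None,fx=4.5,fy=4.5,interpolation=cv2.INTER_CUBIC))
cv2.imwrite('pics/c3.png',cv2.resize(b[160:300,290:400],None,fx=4.2,fy=4.2,interpolation=cv2.INTER_CUBIC))
E
```

```text
(no output)
```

View pics/c1.png

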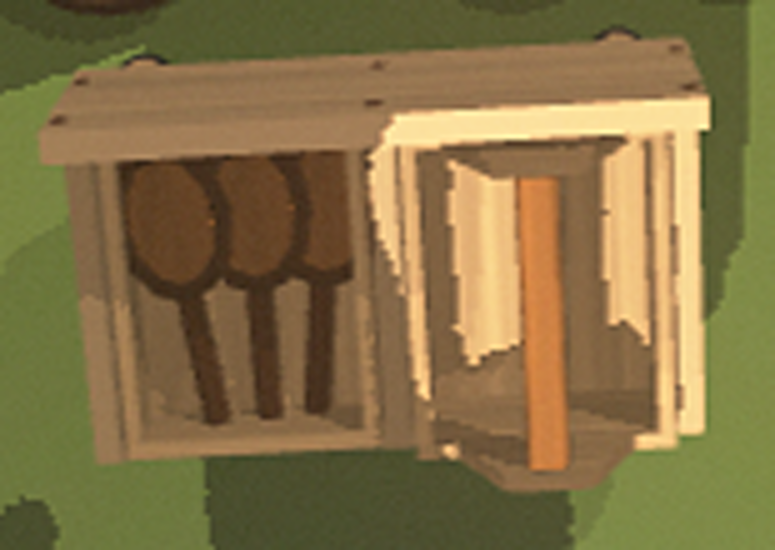

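View pics/c2.png

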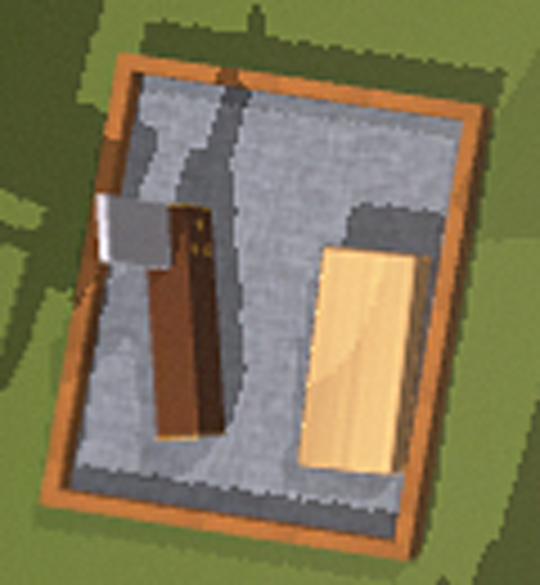

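View pics/c3.png

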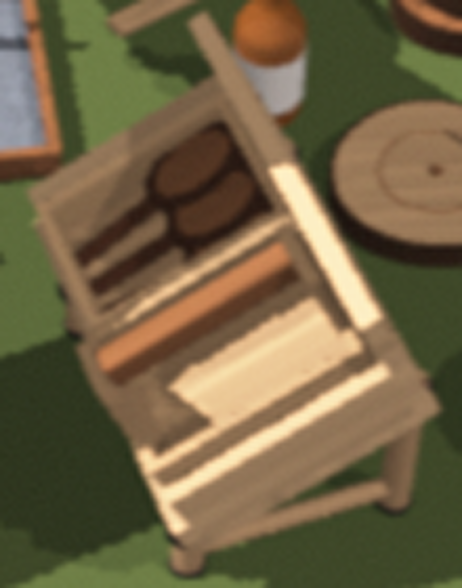

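The crops confirm both choices: the pale bin with its orange bar in the right bay (bar ends at about (342,191) and (344,249) in the top view), and the dark-stock square in the tray with its blade at the far end.

Run:
```python
from h import *
a=cv2.imread('pics/top0.png')
L,Rr=onz('top',[[243.4,187.4],[376.7,181]],209.6)
d=L-Rr;print(L,Rr,np.linalg.norm(d[:2]))
yaw=np.arctan2(-d[0],d[1]);print('yaw wall',np.degrees(yaw))
m=(L+Rr)/2
off=R.from_euler('z',yaw).as_matrix()@R.from_euler('y',-np.deg2rad(25)).as_matrix()@[67.5,0,95]
o=m-off;print('caddy',o)
hsv=cv2.cvtColor(a,cv2.COLOR_BGR2HSV)
print(hsv[215,343],hsv[275,141],hsv[275,150],hsv[245,130])
mk=np.zeros(a.shape[:2],np.uint8);mk[185:256,333:356]=(cv2.inRange(hsv,(5,110,120),(18,255,255)))[185:256,333:356]
c=max(cv2.findContours(mk,0,2)[0],key=cv2.contourArea);r=cv2.minAreaRect(c);print(r)
bp=cv2.boxPoints(r);bp=bp[np.argsort(bp[:,1])];e1=bp[:2].mean(0);e2=bp[2:].mean(0)
for yw,(cx,cy) in [(yaw,o[:2])]:
    T=caddyT(cx,cy,yw)
    P=[T@np.array([x,-58,100,1]) for x in(-2.5+57,-2.5-57)]
    print('model bar ends',[p[:3] for p in P],proj('top',[p[:3] for p in P]),proj('side',[p[:3] for p in P]))
    for e,p in zip((e1,e2),P): print(e,onz('top',[e],p[2]))
    C=[T@np.array([x,y,z,1]) for x,y,z in [(67.5,121,95),(67.5,-121,95),(-67.5,-121,45),(-67.5,-111,16),(-67.5,121,45)]]
    print(proj('side',[p[:3] for p in C]),proj('top',[p[:3] for p in C]))
# tray corners, crop->px
tc=np.array([[120,56],[487,105],[412,558],[42,503]])/4.5+[105,205]
t=onz('top',tc,22);print('tray',t,t.mean(0))
sq=np.array([[170,205],[211,207],[222,434],[158,438],[197,436],[149,270]])/4.5+[105,205]
print('sq top z=44',onz('top',sq,44))
mt=onz('top',[[429,244],[510,234.5],[524,326],[441,336.5]],3);print('mat',mt,mt.mean(0))
print(R.from_rotvec(ctrl.get_obs()['orientation']).as_matrix())
```

```text
[594.48184824 148.43756822 209.6       ] [608.41461337 -92.46740755 209.6       ] 241.30754090118728
yaw wall 3.310020282891988
caddy [580.45626874  26.77100796  94.97402756]
[ 13 173 205] [ 10 158 116] [  8 138  63] [ 15 168  91]
((344.0, 218.5), (67.0, 22.0), 90.0)
model bar ends [array([590.92515911, -30.72044375, 208.66347397]), array([487.77843509, -36.68594561, 160.48499213])] [[342.32902088 190.34917128]
 [344.61275654 249.26855772]] [[358.35592672 220.31588681]
 [313.65246474 246.78301148]]
[344. 185.] [[600.72791479 -33.63159993 208.66347397]]
[344. 252.] [[482.61931931 -35.58895111 160.48499213]]
[[335.42682158 165.81465911]
 [375.89392455 239.50997161]
 [330.16285729 280.83594112]
 [333.63531214 282.50889136]
 [296.94004974 205.71903651]] [[243.20720859 187.40653535]
 [376.89320238 180.98798998]
 [375.55243595 241.63553227]
 [369.35140344 236.94938767]
 [253.95754579 247.21474369]]
tray [[561.39750698 426.12154733  22.        ]
 [539.45908733 246.22180818  22.        ]
 [322.8478236  275.49127793  22.        ]
 [345.86793744 454.6175166   22.        ]] [442.39308884 350.61303751  22.        ]
sq top z=44 [[487.96490603 390.24248112  44.        ]
 [487.25801049 370.6199321   44.        ]
 [380.79925587 361.17107802  44.        ]
 [378.46893157 391.42716109  44.        ]
 [379.68595389 372.97519831  44.        ]
 [457.14051318 398.98391007  44.        ]]
mat [[ 512.43255073 -222.79655945    3.        ]
 [ 535.26837647 -398.90895689    3.        ]
 [ 338.08114453 -426.11112996    3.        ]
 [ 313.29877923 -248.13238532    3.        ]] [ 424.77021274 -323.9872579     3.        ]
[[-4.59318160e-04  3.67001625e-01  9.30220187e-01]
 [-1.07257763e-03  9.30219569e-01 -3.67001911e-01]
 [-9.99999319e-01 -1.16630400e-03 -3.36290085e-05]]
```

Caddy fit: origin (580.5, 26.8), yaw 3.3°. Its reprojections match the pixels to about 1 px. I'll move above the bar.

Emit:
move_arm --pt "25 -50 34 0.1 0" --pt "50 -100 34 0.25 0" --pt "78 -155 34 0.433 0" --pt "105 -210 34 0.433 0" --pt "132 -262 34 0.433 0" --pt "160 -315 34 0.433 0" --pt "188 -368 34 0.433 0" --pt "214 -420 34 0.433 0" --pt "240 -470 34 0.433 0" --pt "266 -520 34 0.433 0" --pt "292 -570 34 0.433 0" --pt "314.4 -614.3 34 0.433 0"

```text
t: 1.65
ee_pos: [544.2, -35.3, 256.0]
orientation: [-0.045, 1.57, 0.043]
ft_force: [0.2, -0.5, -0.1]
width: 43.5
```

Run:
```python
from h import *
o=ctrl.get_obs();cv2.imwrite('pics/w1.png',get_image('wrist'))
Rm=R.from_rotvec(o['orientation']).as_matrix()
print(o['t'],o['ee_pos'],np.degrees(np.arctan2(-Rm[0,1],Rm[1,1])),o['width'])
T=caddyT(580.5,26.8,np.radians(3.31))
P=[(T@[x,-58,100,1])[:3] for x in(54.5,-59.5)]
print(P,proj('wrist',P,o)); print((T@[-2.5,-58,90,1])[:3])
```

```text
1.65 [544.19658224 -35.29455843 256.00471425] 3.236037297457145 43.53890457876002
[array([590.96887002, -30.69145542, 208.66347397]), array([487.82214389, -36.65692076, 160.48499213])] [[321.85372008 321.84958667]
 [321.56342443 164.90265164]]
[543.61463926 -33.43017562 175.51115518]
```

View pics/w1.png

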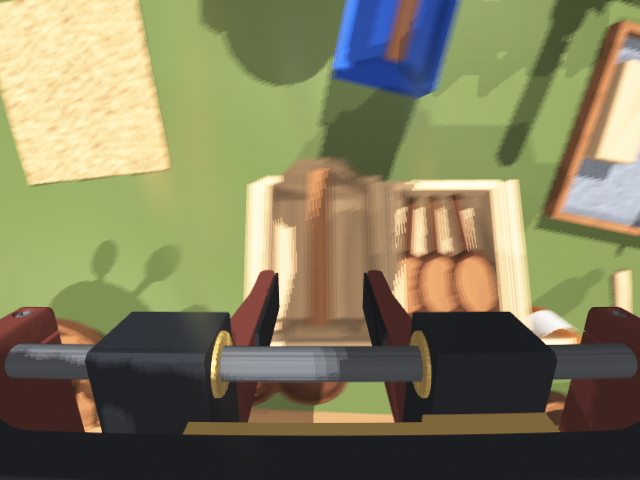

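The bar appears at column 318, midway between the fingers (at about 320). I'll descend and grip.

Emit:
move_arm --pt "0 0 -50 0 0" --pt "0 0 -90 0 0" --pt "-0.5 0.5 -99.5 0 0" --pt "-0.5 0.5 -99.5 0 0" --pt "-0.5 0.5 -99.5 0 1" --pt "-0.5 0.5 -99.5 0 1" --pt "-0.5 0.5 -99.5 0 1" --pt "-0.5 0.5 -99.5 0 1"

```text
t: 2.7
ee_pos: [546.6, -36.5, 157.9]
orientation: [-0.043, 1.567, 0.043]
ft_force: [-1.0, 13.2, 7.4]
width: 16.3
```

Run:
```python
from h import *
o=ctrl.get_obs();cv2.imwrite('pics/w2.png',get_image('wrist'))
print(o)
```

```text
{'t': 2.7, 'qpos': array([-8.87191399e-02,  3.96293062e-01,  1.85199261e+00,  6.81255420e-04,
        8.89637131e-01, -1.71422099e+00]), 'qvel': array([ 1.86690250e-03,  2.55201614e-05,  9.40848049e-05, -5.33998692e-03,
        9.81900540e-04, -7.29719158e-04]), 'joint_torque': array([ -7.50439435, -44.73823786, -22.3499465 ,  -3.21267843,
        -0.80481682,   0.13814814]), 'ee_pos': array([546.6377797 , -36.51337095, 157.8786811 ]), 'orientation': array([-0.04252725,  1.56666918,  0.04268652]), 'ft_force': array([-1.01113571, 13.22360114,  7.42956529]), 'moment': array([2.61445418, 0.29616356, 0.09719451]), 'width': 16.300598963002773}
```

View pics/w2.png

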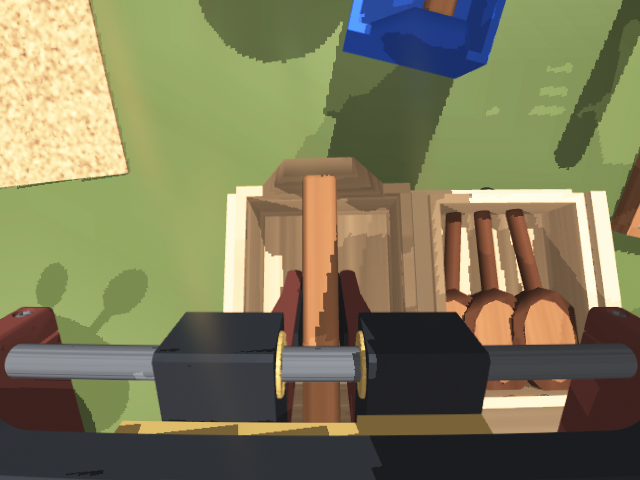

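Width is 16.3 mm, so the bar is held. I'll lift along the bay's normal.

Emit:
move_arm --pt "-2 1 4.5 0 1" --pt "-4.2 1 9 0 1" --pt "-6.3 1 13.6 0 1" --pt "-8.4 0.5 18.1 0 1" --pt "-10.5 0.4 22.6 0 1" --pt "-12.6 0.3 27.2 0 1" --pt "-12.6 0.3 27.2 0 1"

```text
t: 3.62
ee_pos: [534.1, -36.3, 185.5]
orientation: [-0.043, 1.566, 0.043]
ft_force: [-0.1, -0.1, -3.2]
width: 16.0
```

Run:
```python
from h import *
cv2.imwrite('pics/s3.png',cv2.resize(get_image('side')[130:330,230:430],None,fx=3,fy=3))
```

```text
(no output)
```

View pics/s3.png

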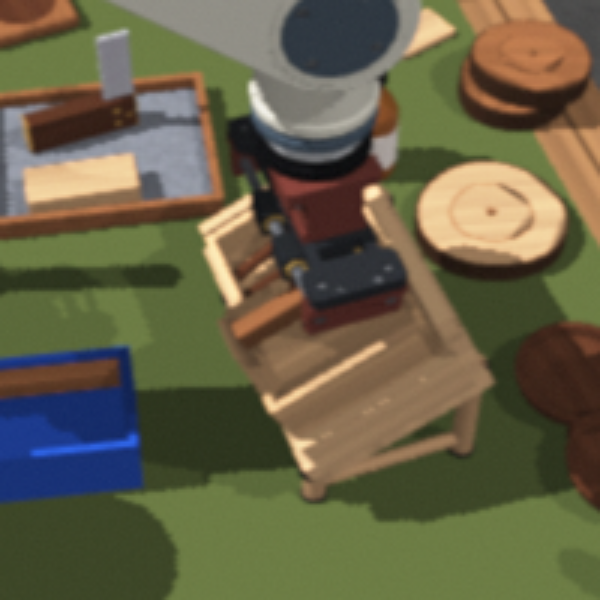

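The bin is rising freely, still tilted with the caddy, and the wrist force equals its weight. I'll continue the lift.

Emit:
move_arm --pt "-5 -0.3 11 0 1" --pt "-10 -0.6 21.5 0 1" --pt "-15 -0.9 32 0 1" --pt "-20 -1.2 43 0 1" --pt "-26 -1.5 56 0 1" --pt "-32 -1.8 69 0 1" --pt "-38 -2 82 0 1" --pt "-44 -2.5 95 0 1" --pt "-50 -2.5 107 0 1"

```text
t: 4.8
ee_pos: [483.7, -38.7, 293.2]
orientation: [-0.043, 1.566, 0.043]
ft_force: [0.1, 0.0, -3.1]
width: 15.8
```

Run:
```python
from h import *
cv2.imwrite('pics/s4.png',get_image('side')[60:400,180:520]);cv2.imwrite('pics/w4.png',get_image('wrist'))
```

```text
(no output)
```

View pics/s4.png

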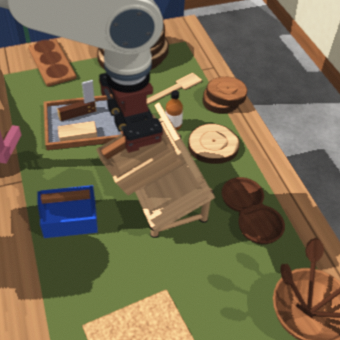

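View pics/w4.png

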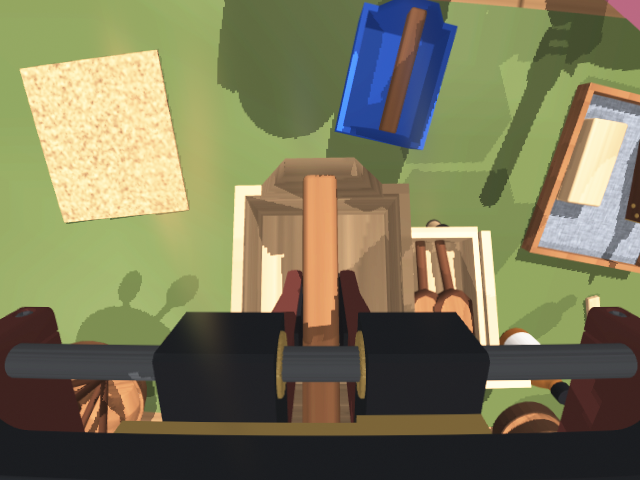

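The bin is clear and held firmly at the same tilt. I'll carry it to the mat, turned to the mat's yaw of 7.4°.

Emit:
move_arm --pt "-12 -35 0 0.02 1" --pt "-30 -85 0 0.04 1" --pt "-48 -138 0 0.07 1" --pt "-67 -190 -40 0.07 1" --pt "-85 -242 -80 0.07 1" --pt "-97 -275 -120 0.07 1" --pt "-102.5 -289 -160 0.07 1" --pt "-102.5 -291 -180 0.07 1" --pt "-102.5 -291 -185 0.07 1" --pt "-102.5 -291 -185 0.07 1"

```text
t: 6.15
ee_pos: [382.0, -329.8, 109.0]
orientation: [-0.098, 1.562, 0.098]
ft_force: [0.6, -1.0, -3.5]
width: 15.8
```

Run:
```python
from h import *
cv2.imwrite('pics/s5.png',cv2.resize(get_image('side')[220:480,160:460],None,fx=2,fy=2));cv2.imwrite('pics/w5.png',get_image('wrist'))
```

```text
(no output)
```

View pics/s5.png

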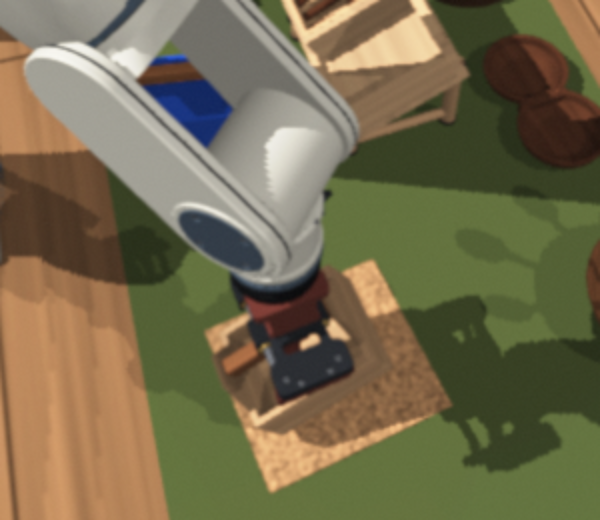

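View pics/w5.png

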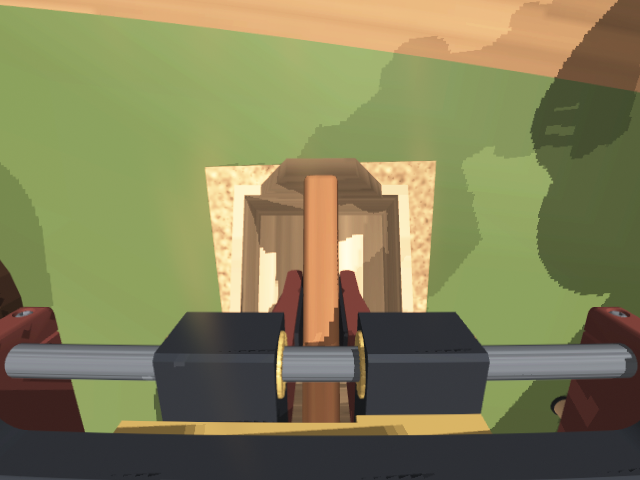

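Emit:
move_arm --pt "0 0 -8 0 1" --pt "0 0 -14 0 1" --pt "0 0 -17 0 1" --pt "6 0.8 -19 0 1" --pt "11 1.4 -20.5 0 1" --pt "17 2.1 -22.5 0 1" --pt "22 2.8 -24.5 0 1" --pt "28 3.5 -27 0 1" --pt "33 4.1 -29.5 0 1" --pt "39 4.9 -33 0 1" --pt "44 5.5 -37 0 1" --pt "44 5.5 -37.5 0 1"

```text
t: 7.75
ee_pos: [427.6, -324.6, 72.3]
orientation: [-0.099, 1.56, 0.096]
ft_force: [2.0, 4.9, 7.0]
width: 15.7
```

Run:
```python
from h import *
cv2.imwrite('pics/s6.png',cv2.resize(get_image('side')[220:480,160:460],None,fx=2,fy=2));cv2.imwrite('pics/w6.png',get_image('wrist'))
```

```text
(no output)
```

View pics/s6.png

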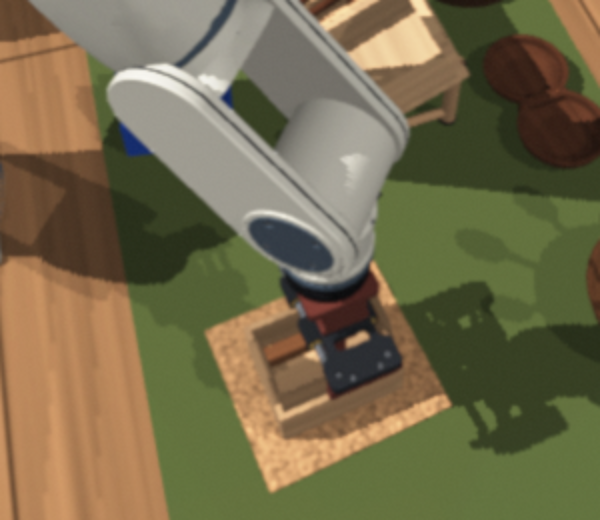

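View pics/w6.png

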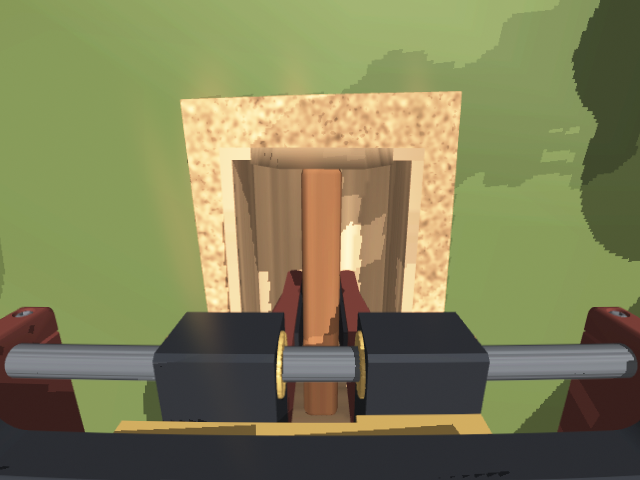

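The bin is sitting flat on the mat. I'll press lightly, release, and retreat.

Emit:
move_arm --pt "0 0 -2 0 1" --pt "0 0 -2 0 1" --pt "0 0 0 0 0" --pt "0 0 0 0 0" --pt "0 0 0 0 0" --pt "0 0 30 0 0" --pt "0 0 80 0 0" --pt "0 0 140 0 0" --pt "0 0 190 0 0"

```text
t: 8.98
ee_pos: [427.4, -324.8, 264.5]
orientation: [-0.1, 1.559, 0.096]
ft_force: [1.7, -0.9, -0.6]
width: 43.9
```

Run:
```python
from h import *
o=ctrl.get_obs();print(o['ee_pos'],o['ft_force'])
cv2.imwrite('pics/s7.png',cv2.resize(get_image('side')[220:480,160:460],None,fx=2,fy=2));cv2.imwrite('pics/w7.png',get_image('wrist'))
```

```text
[ 427.35307554 -324.80631341  264.54298059] [ 1.72543909 -0.90136146 -0.63213396]
```

View pics/s7.png

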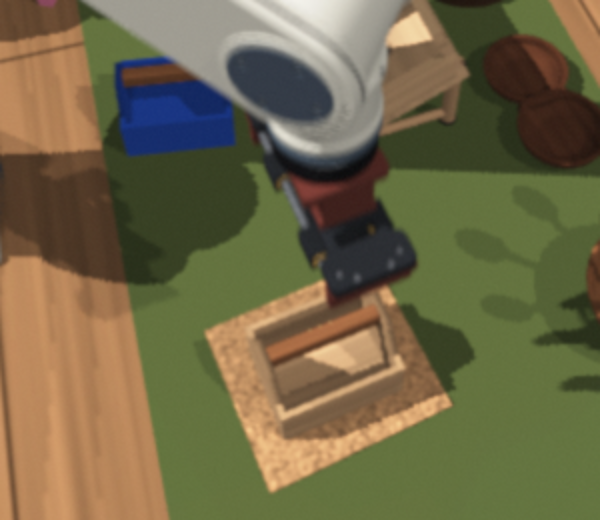

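View pics/w7.png

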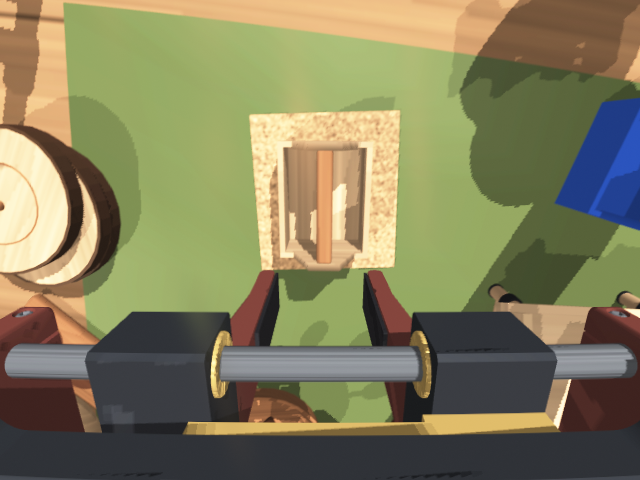

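The bin stands upright in the middle of the mat, parallel to its edges. Next is the square: I'll hover past the blade end so the wrist camera sees the stock.

Emit:
move_arm --pt "5 50 5 -0.03 0" --pt "9 110 5 -0.066 0" --pt "14 170 5 -0.066 0" --pt "18 230 5 -0.066 0" --pt "23 290 5 -0.066 0" --pt "28 350 5 -0.066 0" --pt "32 410 5 -0.066 0" --pt "37 470 5 -0.066 0" --pt "42 530 5 -0.066 0" --pt "47 590 5 -0.066 0" --pt "52 650 5 -0.066 0" --pt "55 690 0 -0.066 0"

```text
t: 10.58
ee_pos: [484.5, 365.7, 267.0]
orientation: [-0.055, 1.554, 0.039]
ft_force: [0.4, 0.3, -0.3]
width: 44.0
```

Emit:
move_arm --pt "0 20 -10 0 0" --pt "0 20 -10 0 0" --pt "0 20 -10 0 0"

```text
t: 10.95
ee_pos: [484.4, 384.3, 256.5]
orientation: [-0.055, 1.555, 0.038]
ft_force: [0.5, -0.1, -0.3]
width: 43.8
```

Run:
```python
from h import *
o=ctrl.get_obs();print(o['t'],o['ee_pos'],o['qpos']);im=get_image('wrist')
cv2.imwrite('pics/w8.png',im);np.save('o8.npy',o,allow_pickle=True)
```

```text
10.95 [484.35301854 384.27806428 256.51989397] [ 0.66025823  0.37535394  1.61957649 -0.01935558  1.14102011 -0.96190131]
```

View pics/w8.png

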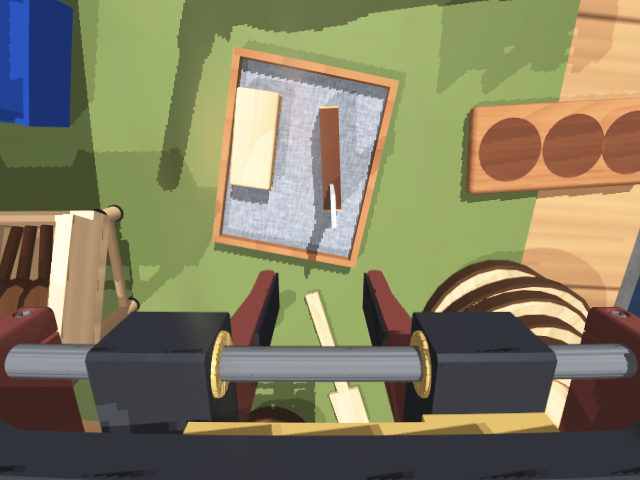

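Run:
```python
from h import *
a=cv2.imread('pics/w8.png')
cv2.imwrite('pics/c8.png',cv2.resize(a[90:250,290:370],None,fx=3.7,fy=3.7,interpolation=cv2.INTER_CUBIC))
```

```text
(no output)
```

View pics/c8.png

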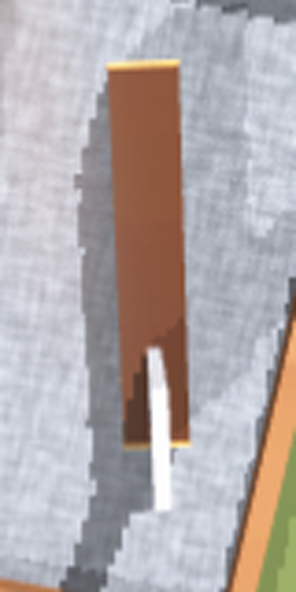

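Run:
```python
from h import *
o=np.load('o8.npy',allow_pickle=True).item()
c=np.array([[108,63],[179,61],[190,444],[124,447]])/3.7+[290,90]
P=onz('wrist',c,44,o);print(P)
t=(P[0]+P[1])/2;h=(P[2]+P[3])/2;d=h-t;print(t,h,np.linalg.norm(d),np.degrees(np.arctan2(d[1],d[0])))
u=d/np.linalg.norm(d);m=(t+h)/2;print('mid',m,'grip-27',m-27*u)
# top check of toe end
print(proj('top',P))
Rm=R.from_rotvec(o['orientation']).as_matrix();print(np.degrees(np.arctan2(-Rm[0,1],Rm[1,1])),Rm[:,0])
```

```text
[[379.88903752 375.4448037   44.        ]
 [378.20281683 395.2560523   44.        ]
 [487.11152786 406.54704197  44.        ]
 [489.26466008 386.60756737  44.        ]]
[379.04592718 385.350428    44.        ] [488.18809397 396.57730467  44.        ] 109.71807203682238 5.873056962890333
mid [433.61701057 390.96386633  44.        ] grip-27 [406.75873236 388.2010975   44.        ]
[[147.62409737 301.77398167]
 [138.31372288 302.43190431]
 [135.18892698 250.86249155]
 [144.49211455 249.96635948]]
3.3974049268674085 [ 0.01530259 -0.01039316 -0.99982889]
```

The wrist view gives a stock length of 109.7 mm, the middle at about (433.6, 390) and a yaw of 5.9°.

With the tool always pointing down and the square leaning 25° in the bay, a grip on the stock would put the blade into the gripper's body. So I'll hold the square by the upper blade instead: jaws across its 4 mm, 36 mm from the stock's middle and 93 mm up. There everything clears, and the square's weight helps the needed lean.

Emit:
move_arm --pt "-15 9 -20 0.043 0" --pt "-15 9 -60 0.043 0" --pt "-15 9 -95 0.043 0" --pt "-15 9 -110 0.043 0" --pt "-15 9 -110 0.043 0"

```text
t: 11.62
ee_pos: [469.7, 392.4, 146.8]
orientation: [-0.088, 1.554, 0.071]
ft_force: [-0.3, 0.4, 0.4]
width: 43.9
```

Run:
```python
from h import *
o=ctrl.get_obs();print(o['t'],o['ee_pos']);im=get_image('wrist')
cv2.imwrite('pics/w9.png',im)
# expected blade top corners
m=np.array([433.6,389.5,0]);u=np.array([.9948,.1023,0]);P=[m+u*25+[0,0,118],m+u*55+[0,0,118],m+u*25+[0,0,44]]
print(proj('wrist',P,o))
cv2.imwrite('pics/s9.png',cv2.resize(get_image('side')[90:250,180:380],None,fx=3,fy=3))
```

```text
11.625 [469.70483234 392.3571466  146.79842206]
[[320.67606372 249.52737788]
 [320.7865433  295.64687921]
 [321.7212759  219.86053759]]
```

View pics/w9.png

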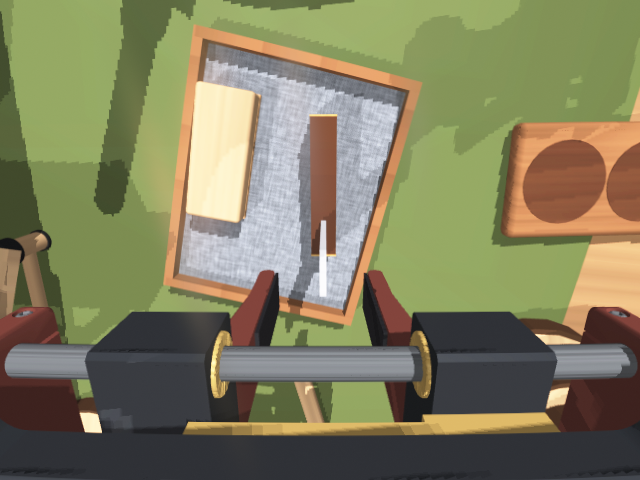

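View pics/s9.png

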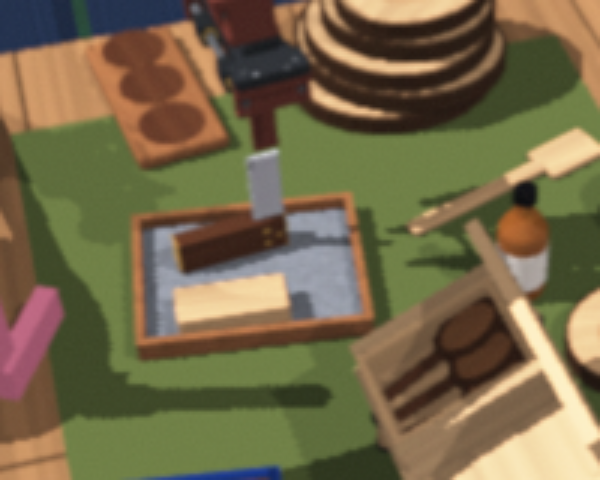

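The blade is at column 323, between the fingers, with its far end at row 295 as predicted. I'll descend and grip.

Emit:
move_arm --pt "0 1 -35 0 0" --pt "0 1 -60 0 0" --pt "0 1 -65 0 0" --pt "0 1 -65 0 0" --pt "0 1 -65 0 1" --pt "0 1 -65 0 1" --pt "0 1 -65 0 1" --pt "0 1 -65 0 1" --pt "0 1 -65 0 1"

```text
t: 12.85
ee_pos: [470.6, 394.5, 83.5]
orientation: [-0.086, 1.552, 0.072]
ft_force: [-0.7, 0.3, 0.8]
width: 3.7
```

Emit:
move_arm --pt "0 0 5 0 1" --pt "0 0 10 0 1" --pt "0 0 25 0 1" --pt "0 0 50 0 1" --pt "0 0 50 0 1"

```text
t: 13.48
ee_pos: [471.9, 395.6, 136.0]
orientation: [-0.084, 1.548, 0.075]
ft_force: [-0.1, 0.3, -3.1]
width: 4.1
```

Run:
```python
from h import *
o=ctrl.get_obs();im=get_image('wrist')
cv2.imwrite('pics/w10.png',im)
cv2.imwrite('pics/s10.png',cv2.resize(get_image('side')[90:250,180:380],None,fx=3,fy=3))
```

```text
(no output)
```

View pics/w10.png

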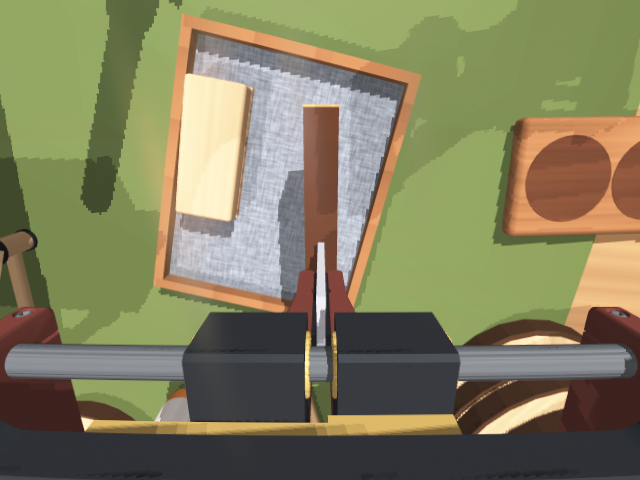

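View pics/s10.png

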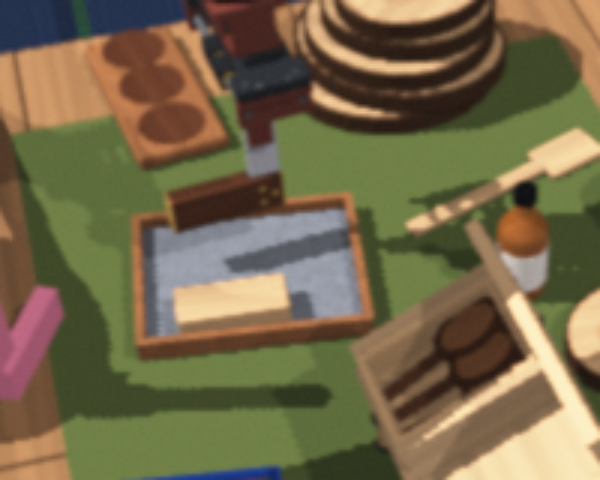

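The square is lifted level and held firmly (4.1 mm, 3.1 N). Now I'll pre-tilt it about 25° in the grip: bring the toe up to the inner side of the tray's near wall, lined up with the tray, then move back and up so the wall pushes the toe forward.

Emit:
move_arm --pt "-5 -5 0 -0.1 1" --pt "-15 -12 0 -0.2 1" --pt "-28 -20.5 0 -0.229 1" --pt "-29 -20.5 -25 -0.229 1" --pt "-29 -20.5 -45 -0.229 1" --pt "-29 -20.5 -48 -0.229 1" --pt "-29 -20.5 -48 -0.229 1"

```text
t: 14.45
ee_pos: [441.4, 373.8, 85.7]
orientation: [0.091, 1.552, -0.108]
ft_force: [1.1, 0.1, -3.1]
width: 3.9
```

Run:
```python
from h import *
o=ctrl.get_obs();print(o['ee_pos']);im=get_image('wrist')
cv2.imwrite('pics/w11.png',im)
cv2.imwrite('pics/s11.png',cv2.resize(get_image('side')[90:250,180:380],None,fx=3,fy=3))
Rm=R.from_rotvec(o['orientation']).as_matrix();print(np.degrees(np.arctan2(-Rm[0,1],Rm[1,1])),Rm[:,0])
```

```text
[441.36345048 373.83727639  85.70116233]
-7.298490548119821 [ 0.01585786 -0.01171928 -0.99980557]
```

View pics/w11.png

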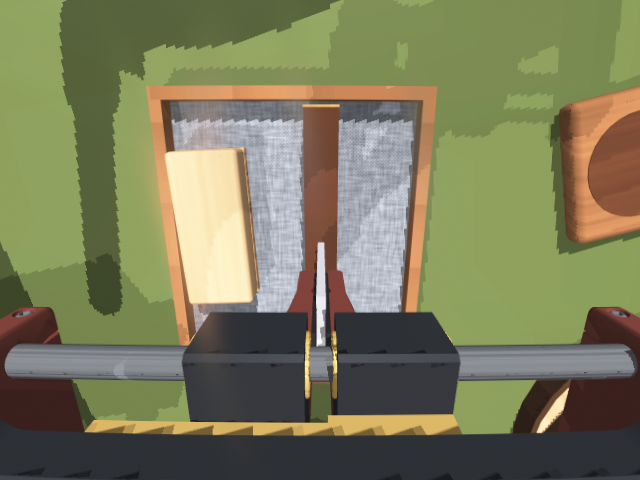

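View pics/s11.png

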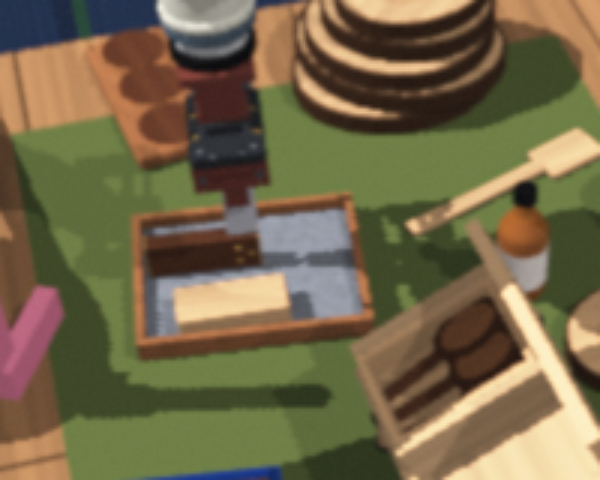

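Emit:
move_arm --pt "-3 0.4 1.5 0 1" --pt "-6 0.8 2.5 0 1" --pt "-10.4 1.4 6 0 1" --pt "-15 2 10.5 0 1" --pt "-20 2.6 15 0 1" --pt "-25.3 3.3 18.5 0 1" --pt "-30.7 4 22 0 1" --pt "-36.2 4.8 25.5 0 1" --pt "-36.2 4.8 25.5 0 1"

```text
t: 15.68
ee_pos: [405.2, 379.3, 112.2]
orientation: [0.092, 1.551, -0.107]
ft_force: [2.2, 1.3, -0.8]
width: 3.9
```

Run:
```python
from h import *
o=ctrl.get_obs();im=get_image('wrist')
cv2.imwrite('pics/w12.png',im)
cv2.imwrite('pics/s12.png',cv2.resize(get_image('side')[90:250,180:380],None,fx=3,fy=3))
```

```text
(no output)
```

View pics/w12.png

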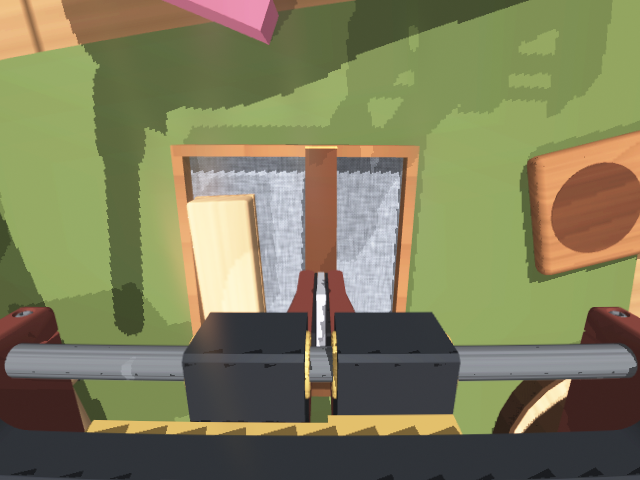

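View pics/s12.png

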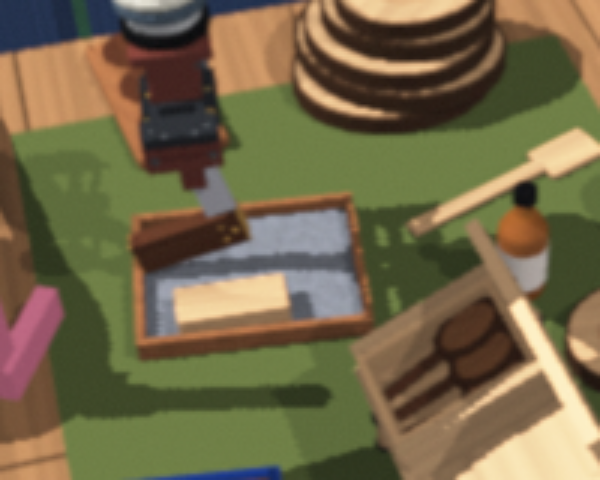

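The square is rotating as planned. I'll go the rest of the way to about 26°, then lift off and measure the angle.

Emit:
move_arm --pt "-4.5 0.6 2.3 0 1" --pt "-9 1.2 4.3 0 1" --pt "-13 1.7 6 0 1" --pt "-17 2.3 7.5 0 1" --pt "-17 2.3 7.5 0 1" --pt "-10 2 20 0 1" --pt "0 0 60 0 1" --pt "20 -10 110 0 1" --pt "40 -20 150 0 1" --pt "40 -20 150 0 1"

```text
t: 17.02
ee_pos: [447.6, 359.7, 265.8]
orientation: [0.098, 1.547, -0.105]
ft_force: [-0.4, 0.0, -3.6]
width: 4.0
```

Run:
```python
from h import *
o=ctrl.get_obs();im=get_image('wrist');print(o['ee_pos'])
np.save('o13.npy',o,allow_pickle=True)
cv2.imwrite('pics/w13.png',im)
cv2.imwrite('pics/s13.png',cv2.resize(get_image('side')[50:230,150:370],None,fx=3,fy=3))
```

```text
[447.62125911 359.69396887 265.82080258]
```

View pics/w13.png

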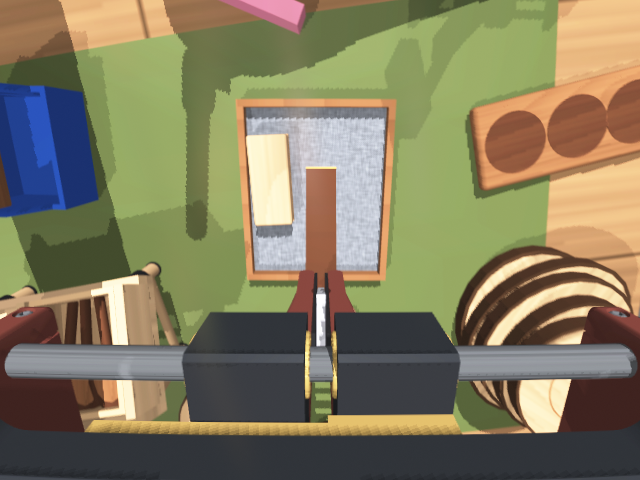

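View pics/s13.png

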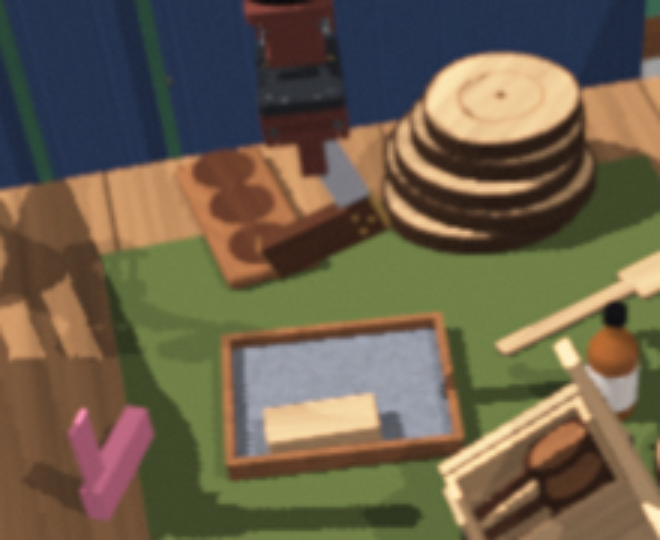

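Run:
```python
from h import *
o=np.load('o13.npy',allow_pickle=True).item()
Rm=R.from_rotvec(o['orientation']).as_matrix();yaw=np.arctan2(-Rm[0,1],Rm[1,1])
g=o['ee_pos']-19*Rm[:,0];print(g,np.degrees(yaw),Rm[:,0])
for th in (20,23,26,29,32):
    Q=R.from_euler('z',yaw).as_matrix()@R.from_euler('y',-np.radians(th)).as_matrix()
    f=lambda x,z,y=0:g+Q@np.array([x-36,y,z-94.5])
    print(th,proj('wrist',[f(-55,36)],o),(proj('side',[f(-55,0,-10),f(55,0,-10),f(55,36,-10)])-[150,50])*3)
```

```text
[447.2214862  359.8168268  284.81619906] -7.429029516998582 [ 0.02104068 -0.00646621 -0.99975771]
20 [[318.86264756 151.18449524]] [[268.05545458 276.67725049]
 [381.42202855 230.29040917]
 [364.08449697 199.7274469 ]]
23 [[318.92050776 158.02546586]] [[275.63267192 278.23816881]
 [386.04832845 227.24834101]
 [366.79632798 197.45522853]]
26 [[318.97365288 164.8851367 ]] [[283.27942416 279.4821021 ]
 [390.49843639 224.0122988 ]
 [369.37231118 195.06791884]]
29 [[319.02233    171.76086884]] [[290.97871729 280.40796746]
 [394.76115357 220.5889969 ]
 [371.80553703 192.57108888]]
32 [[319.06676331 178.65085656]] [[298.71364883 281.0152081 ]
 [398.82554104 216.98558379]
 [374.08937052 189.9706002 ]]
```

The tilt measures about 27° in the wrist view (toe edge at row 167) and 22–25° in the side view, so it is near 25°. I'll carry it to a point above the emptied bay, 100 mm out along its normal and clear of the wall.

Emit:
move_arm --pt "8 -40 10 0.05 1" --pt "20 -95 18 0.12 1" --pt "32 -150 20 0.187 1" --pt "44 -205 20 0.187 1" --pt "56 -260 20 0.187 1" --pt "68 -315 20 0.187 1" --pt "80 -365 15 0.187 1" --pt "86.5 -395.5 5 0.187 1" --pt "86.5 -395.5 2 0.187 1" --pt "86.5 -395.5 2 0.187 1"

```text
t: 18.38
ee_pos: [529.5, -35.9, 261.8]
orientation: [-0.052, 1.558, 0.04]
ft_force: [-0.6, 0.5, -2.9]
width: 4.1
```

```bash
cat > q.py <<'E'
from h import *
import sys
n=sys.argv[1]
o=ctrl.get_obs();im=get_image('wrist');np.save(f'o{n}.npy',o,allow_pickle=True)
cv2.imwrite(f'pics/w{n}.png',im)
cv2.imwrite(f'pics/s{n}.png',cv2.resize(get_image('side')[110:310,260:440],None,fx=3,fy=3,interpolation=cv2.INTER_CUBIC))
Rm=R.from_rotvec(o['orientation']).as_matrix();yaw=np.arctan2(-Rm[0,1],Rm[1,1])
g=o['ee_pos']-19*Rm[:,0]
T=caddyT(580.5,26.8,np.radians(3.31));c=np.linalg.inv(T)@np.r_[g,1]
print('t',o['t'],'tcp',o['ee_pos'],'yaw',np.degrees(yaw),'tilt',Rm[:2,0],'grip in caddy',c[:3],'target 48.5,-58,94.5')
F=T[:3,:3].T@o['ft_force'];print('F caddy',F,'w',o['width'])
E
python3 q.py 14
```

```text
t 18.375 tcp [529.46987306 -35.92237082 261.75729645] yaw 3.3588647551650257 tilt [ 0.01252098 -0.00738894] grip in caddy [ 28.84165047 -59.51745187 191.50920097] target 48.5,-58,94.5
F caddy [-1.7727436   0.57938398 -2.3539362 ] w 4.12678853376929
```

View pics/w14.png

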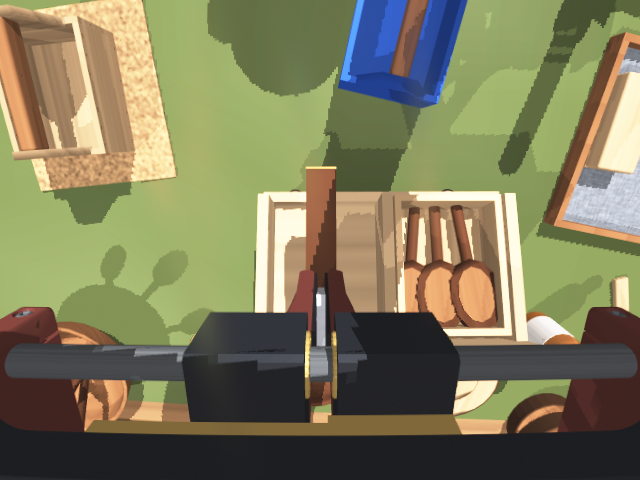

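View pics/s14.png

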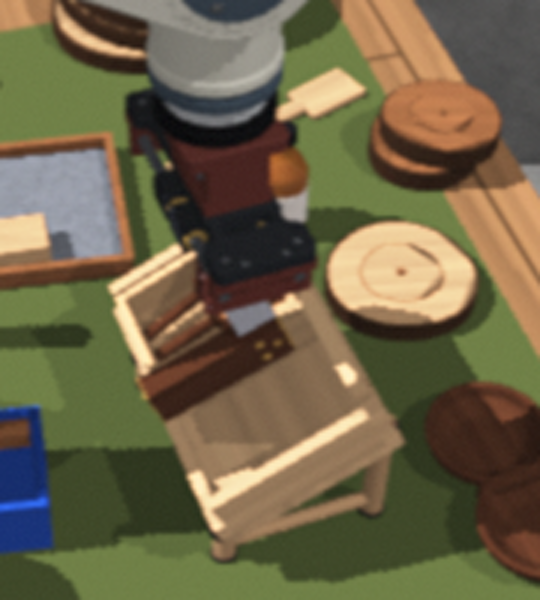

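The stock is parallel to the bay floor in the side view and about centred in the bay. I'll go down the normal to about 17 mm above the floor.

Emit:
move_arm --pt "7 3 3 0 1" --pt "11 3.5 -6 0 1" --pt "18 4 -21 0 1" --pt "26 4.5 -39 0 1" --pt "34 5 -57 0 1" --pt "40.5 5.3 -70 0 1" --pt "40.5 5.3 -70 0 1" --pt "40.5 5.3 -70 0 1"

```text
t: 19.48
ee_pos: [570.9, -30.4, 193.1]
orientation: [-0.053, 1.555, 0.04]
ft_force: [0.3, 0.0, -2.9]
width: 3.3
```

```bash
python3 q.py 15
```

```text
t 19.475 tcp [570.914868   -30.37253205 193.07021198] yaw 3.4297638926232477 tilt [ 0.01508773 -0.00787256] grip in caddy [ 37.55895028 -56.35784456 111.65562471] target 48.5,-58,94.5
F caddy [-0.93734489 -0.01294852 -2.73154335] w 3.3326599910418806
```

View pics/w15.png

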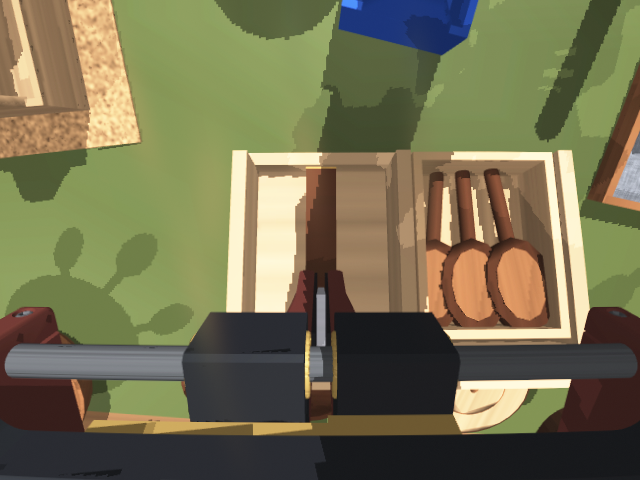

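View pics/s15.png

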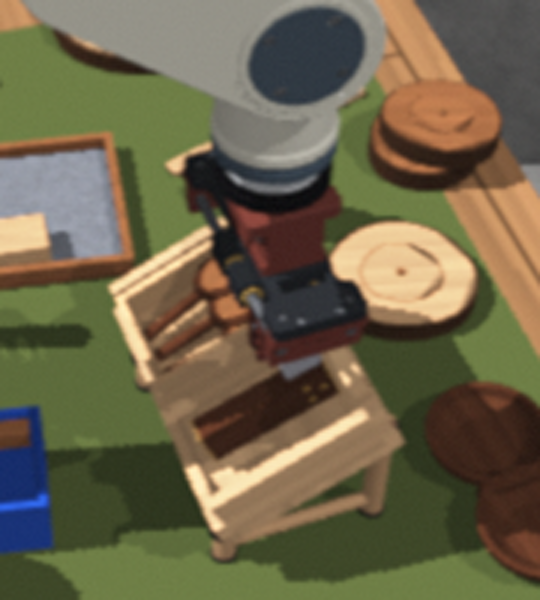

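Emit:
move_arm --pt "2.5 0.1 -5.5 0 1" --pt "5 0.3 -10.9 0 1" --pt "6.3 0.4 -13.6 0 1" --pt "7.6 0.4 -16.3 0 1" --pt "7.6 0.4 -16.3 0 1"

```text
t: 20.2
ee_pos: [577.3, -30.1, 179.5]
orientation: [-0.054, 1.557, 0.04]
ft_force: [-14.7, 0.2, 21.8]
width: 3.9
```

```bash
python3 q.py 16
```

```text
t 20.2 tcp [577.34018772 -30.05699057 179.52862777] yaw 3.4344608863662525 tilt [ 0.01364074 -0.00807566] grip in caddy [ 37.69137515 -56.41155125  96.65279081] target 48.5,-58,94.5
F caddy [-4.04158909  1.03499256 25.95965343] w 3.869658742089087
```

View pics/s16.png

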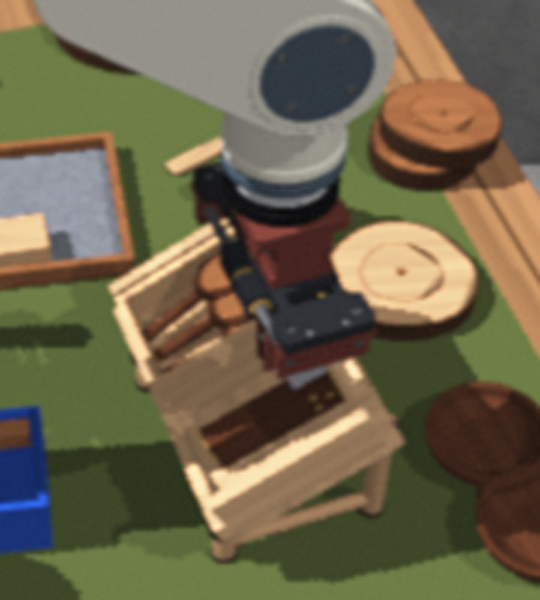

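Floor contact is at 26 N. I'll slide up the slope to the wall under moderate downward pressure.

Emit:
move_arm --pt "2.4 0.1 -0.5 0 1" --pt "4.2 0.2 0.3 0 1" --pt "6 0.3 1.1 0 1" --pt "7.8 0.4 2 0 1" --pt "9.7 0.5 2.8 0 1" --pt "10.6 0.6 3.3 0 1" --pt "10.6 0.6 3.3 0 1"

```text
t: 21.18
ee_pos: [584.4, -29.6, 182.7]
orientation: [-0.054, 1.564, 0.041]
ft_force: [-12.6, -1.5, 9.8]
width: 3.8
```

```bash
python3 q.py 17
```

```text
t 21.175 tcp [584.44834363 -29.57236092 182.71579399] yaw 3.4475296475547252 tilt [ 0.00603337 -0.00821869] grip in caddy [ 45.62663271 -56.34377519  96.47071282] target 48.5,-58,94.5
F caddy [-7.2946391  -0.74613526 14.23832855] w 3.7540069316968796
```

View pics/s17.png

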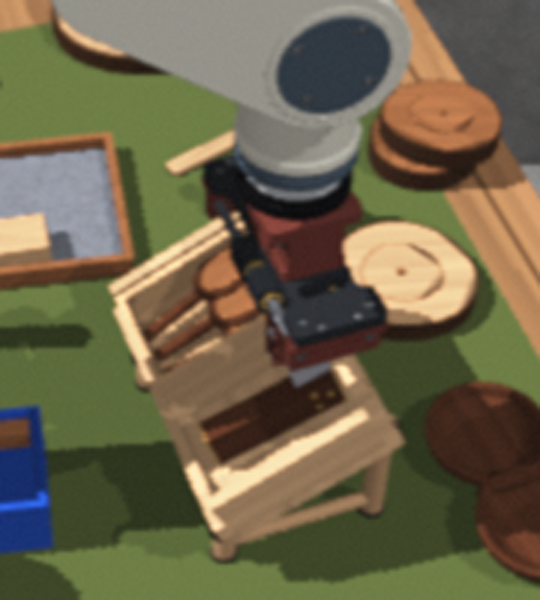

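View pics/w17.png

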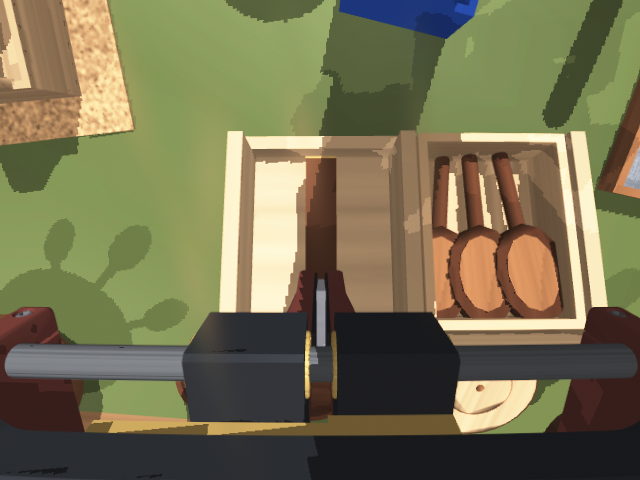

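Run:
```python
from h import *
for n in (13,14,15,16,17):
    o=np.load(f'o{n}.npy',allow_pickle=True).item();a=cv2.imread(f'pics/w{n}.png')
    col=a[100:260,310:332].astype(float).mean(1)
    g=np.abs(np.diff(col.sum(1)));r=100+np.argsort(-g)[:4]
    Rm=R.from_rotvec(o['orientation']).as_matrix();yaw=np.arctan2(-Rm[0,1],Rm[1,1]);gp=o['ee_pos']-19*Rm[:,0]
    rows=[]
    for th in np.arange(15,35,1):
        Q=R.from_euler('z',yaw).as_matrix()@R.from_euler('y',-np.radians(th)).as_matrix()
        rows.append(proj('wrist',[gp+Q@np.array([-91,0,-58.5])],o)[0,1])
    print(n,r,'theta',[round(float(np.interp(x,rows,np.arange(15,35,1))),1) for x in r])
a=cv2.imread('pics/s16.png');b=cv2.imread('pics/s17.png')
cv2.imwrite('pics/cmp.png',np.hstack([cv2.resize(x[330:490,180:420],None,fx=1.65,fy=1.65) for x in(a,b)]))
cv2.imwrite('pics/cmpw.png',np.hstack([cv2.resize(cv2.imread(f'pics/w{n}.png')[120:320,220:420],None,fx=1.9,fy=1.9) for n in(16,17)]))
```

```text
13 [168 117 105 118] theta [27.5, 15.0, 15.0, 15.0]
14 [168 166 165 167] theta [27.0, 26.1, 25.7, 26.5]
15 [152 168 151 164] theta [20.1, 27.1, 19.7, 25.4]
16 [144 167 143 168] theta [16.5, 26.6, 16.1, 27.0]
17 [135 157 148 155] theta [15.0, 21.8, 17.9, 20.9]
```

View pics/cmp.png

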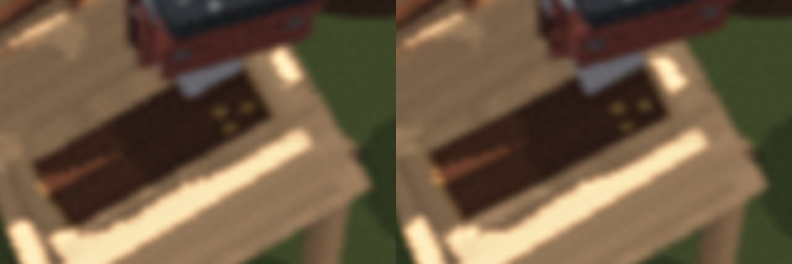

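View pics/cmpw.png

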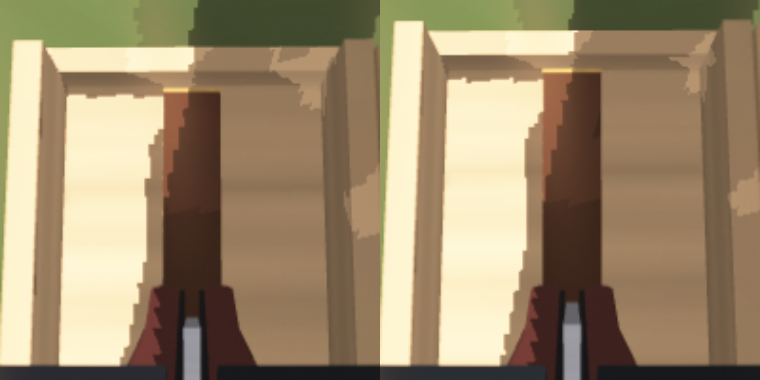

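The floor's friction pinned the stock, so it turned about 5° in the grip and the toe lifted. I'll draw the grip back under pressure to lay it flat again, then raise it 2 mm, go to the wall unloaded, and press there.

Emit:
move_arm --pt "-1.2 -0.1 -2.2 0 1" --pt "-3 -0.2 -3 0 1" --pt "-4.8 -0.3 -3.9 0 1" --pt "-6.6 -0.4 -4.7 0 1" --pt "-8.4 -0.5 -5.5 0 1" --pt "-8.4 -0.5 -5.5 0 1"

```text
t: 22.02
ee_pos: [577.9, -30.1, 178.7]
orientation: [-0.054, 1.56, 0.04]
ft_force: [0.7, 0.0, 5.9]
width: 3.9
```

```bash
cat >> q.py <<'E'
a=im;col=a[130:200,312:330].astype(float).mean(1).sum(1);g=np.abs(np.diff(col));r=130+np.argsort(-g)[:4]
gp=o['ee_pos']-19*Rm[:,0];rows=[]
for th in np.arange(15,35,1):
    Q=R.from_euler('z',yaw).as_matrix()@R.from_euler('y',-np.radians(th)).as_matrix()
    rows.append(proj('wrist',[gp+Q@np.array([-91,0,-58.5])],o)[0,1])
print(r,'theta',[round(float(np.interp(x,rows,np.arange(15,35,1))),1) for x in r])
cv2.imwrite(f'pics/x{n}.png',np.hstack([cv2.resize(cv2.imread(f'pics/s{n}.png')[320:500,170:420],(500,360)),cv2.resize(im[120:340,230:410],(294,360))]))
E
python3 q.py 18
```

```text
t 22.025 tcp [577.85729526 -30.06115802 178.72121594] yaw 3.4433460754111915 tilt [ 0.01047526 -0.00825789] grip in caddy [ 37.87270077 -56.44558466  95.67812597] target 48.5,-58,94.5
F caddy [3.12023129e+00 4.20683961e-03 5.01851098e+00] w 3.9303369680261118
[143 167 144 156] theta [15.9, 26.4, 16.3, 21.6]
```

View pics/x18.png

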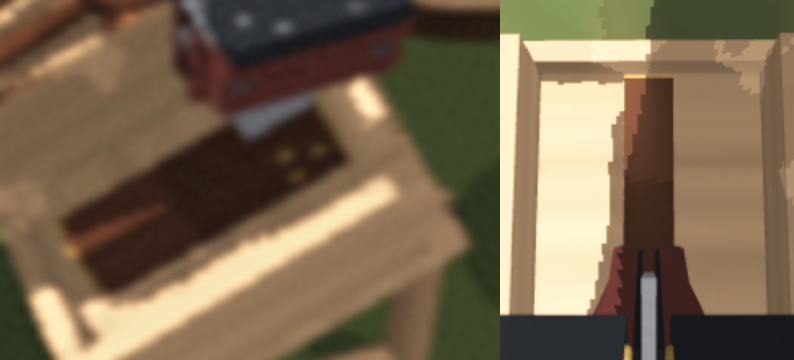

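Emit:
move_arm --pt "-1.3 0 2.7 0 1" --pt "-1.3 0 2.7 0 1" --pt "1.4 0.1 4 0 1" --pt "4.1 0.3 5.2 0 1" --pt "6.8 0.4 6.5 0 1" --pt "7.8 0.5 6.9 0 1" --pt "7.8 0.5 6.9 0 1"

```text
t: 23.0
ee_pos: [583.9, -29.7, 184.7]
orientation: [-0.054, 1.564, 0.041]
ft_force: [-6.2, -1.8, -2.9]
width: 4.2
```

```bash
python3 q.py 19
```

```text
t 23.0 tcp [583.90760375 -29.65177276 184.71628047] yaw 3.444509331363911 tilt [ 0.00613588 -0.0083391 ] grip in caddy [ 45.97700467 -56.38943666  98.51459033] target 48.5,-58,94.5
F caddy [-6.89968696 -1.45441071 -0.01020792] w 4.243050046139594
[136 166 148 135] theta [15.0, 25.7, 17.9, 15.0]
```

View pics/x19.png

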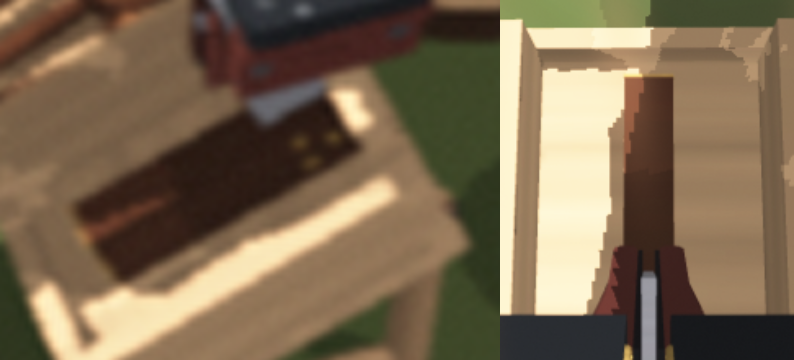

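Contact with the back wall is at about 6 N. Now I'll press down along the wall.

Emit:
move_arm --pt "1.3 0.1 -0.7 0 1" --pt "1.8 0.1 -1.8 0 1" --pt "2.2 0.1 -2.9 0 1" --pt "2.6 0.1 -3.8 0 1" --pt "2.6 0.1 -3.8 0 1"

```text
t: 23.72
ee_pos: [584.9, -29.5, 182.1]
orientation: [-0.054, 1.567, 0.041]
ft_force: [-13.5, -1.0, 12.5]
width: 3.8
```

```bash
python3 q.py 20
```

```text
t 23.725 tcp [584.94094066 -29.54136741 182.1334583 ] yaw 3.4518267508080855 tilt [ 0.00320021 -0.00834622] grip in caddy [ 45.8767772  -56.34196415  95.71178427] target 48.5,-58,94.5
F caddy [-6.94463765 -0.23349932 17.05161072] w 3.7510927753117773
[135 166 167 134] theta [15.0, 25.6, 26.0, 15.0]
```

View pics/x20.png

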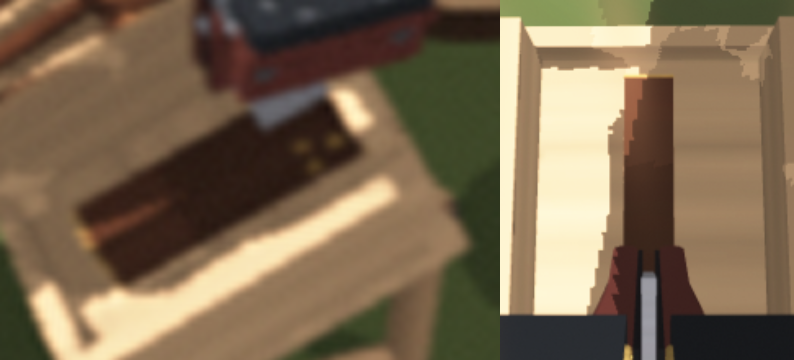

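Emit:
move_arm --pt "1.3 0.1 -2.7 0 1" --pt "1.3 0.1 -2.7 0 1" --pt "0.2 0 -0.5 0 1" --pt "1.6 0.1 0.2 0 1" --pt "1.6 0.1 0.2 0 1" --pt "2.2 0.1 -1.2 0 1" --pt "2.2 0.1 -1.2 0 1"

```text
t: 24.7
ee_pos: [585.2, -29.6, 182.1]
orientation: [-0.054, 1.571, 0.041]
ft_force: [-16.9, 0.4, 14.4]
width: 3.6
```

```bash
python3 q.py 21
python3 - <<'E'
import cv2,numpy as np
a=cv2.imread('pics/s21.png')[340:480,180:400]
cv2.imwrite('pics/z21.png',cv2.resize(a,None,fx=3.5,fy=3.5,interpolation=cv2.INTER_CUBIC))
E
```

```text
t 24.7 tcp [585.16855678 -29.55733712 182.0706666 ] yaw 3.4561539226921685 tilt [-0.00085133 -0.00851322] grip in caddy [ 46.12519412 -56.37232624  95.52673282] target 48.5,-58,94.5
F caddy [-9.12827226  1.35492144 20.17902754] w 3.6063084823047724
[135 167 166 148] theta [15.0, 25.8, 25.3, 17.5]
```

View pics/z21.png

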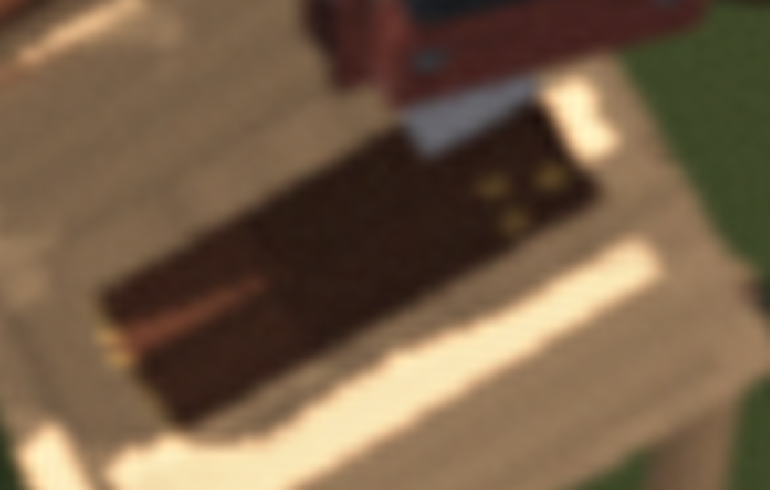

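Run:
```python
from h import *
T=caddyT(580.5,26.8,np.radians(3.31))
f=lambda P:((proj('side',P)-[260,110])*3-[180,340])*3.5
for y in(-66,-70):
  for d in (-3,-1.5,0,1.5,3):
    a=np.radians(d)
    pts=[(T@[67.5,y,0,1])[:3],(T@[67.5-110*np.cos(a),y,-110*np.sin(a)*-1 if 0 else 110*np.sin(a),1])[:3],(T@[67.5-36*np.sin(a)*0,y,36,1])[:3]]
    q=f(pts);print(y,d,q.round(0).tolist(),'slope',((q[1]-q[0])[1]/(q[1]-q[0])[0]).round(3))
```

```text
-66 -3 [[625.0, 188.0], [207.0, 448.0], [572.0, 111.0]] slope -0.621
-66 -1.5 [[625.0, 188.0], [202.0, 443.0], [572.0, 111.0]] slope -0.601
-66 0 [[625.0, 188.0], [197.0, 437.0], [572.0, 111.0]] slope -0.581
-66 1.5 [[625.0, 188.0], [192.0, 432.0], [572.0, 111.0]] slope -0.562
-66 3 [[625.0, 188.0], [187.0, 426.0], [572.0, 111.0]] slope -0.543
-70 -3 [[632.0, 202.0], [213.0, 461.0], [580.0, 124.0]] slope -0.62
-70 -1.5 [[632.0, 202.0], [208.0, 456.0], [580.0, 124.0]] slope -0.6
-70 0 [[632.0, 202.0], [203.0, 451.0], [580.0, 124.0]] slope -0.581
-70 1.5 [[632.0, 202.0], [198.0, 445.0], [580.0, 124.0]] slope -0.562
-70 3 [[632.0, 202.0], [194.0, 440.0], [580.0, 124.0]] slope -0.543
```

Run:
```python
from h import *
im=cv2.imread('pics/w21.png');s=get_image('side');cv2.imwrite('pics/side22.png',s);cv2.imwrite('pics/top22.png',get_image('top'))
g=lambda a:(255*(a/255.)**.5).astype(np.uint8)
cv2.imwrite('pics/g1.png',g(cv2.resize(s[220:275,315:400],None,fx=9,fy=9,interpolation=cv2.INTER_CUBIC)))
cv2.imwrite('pics/g2.png',g(cv2.resize(im[115:215,220:420],None,fx=4,fy=4,interpolation=cv2.INTER_CUBIC)))
```

```text
(no output)
```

View pics/g1.png

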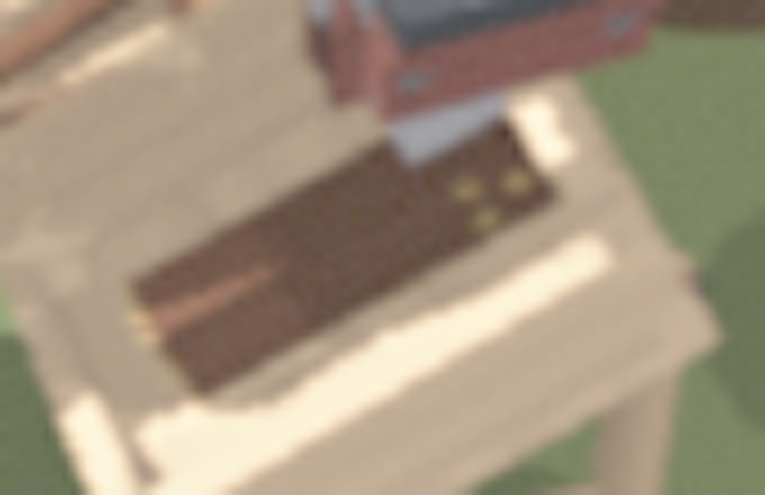

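View pics/g2.png

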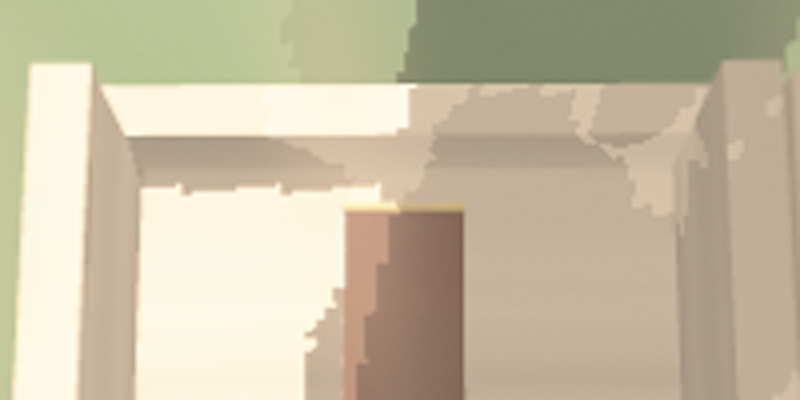

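View pics/top22.png

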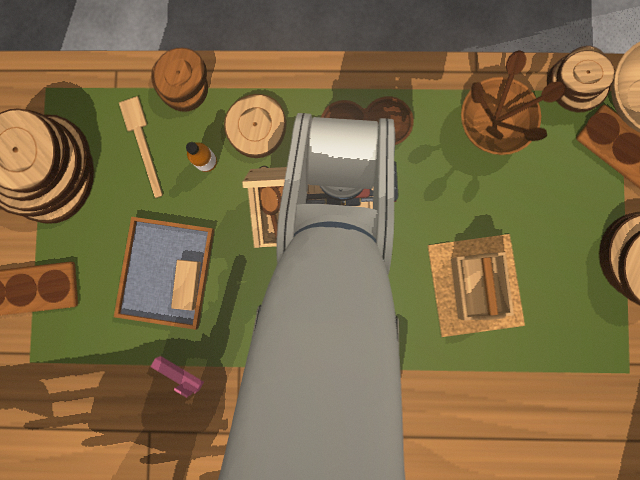

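Run:
```python
from h import *
o=np.load('o21.npy',allow_pickle=True).item()
T=caddyT(580.5,26.8,np.radians(3.31));Ti=np.linalg.inv(T)
def onc(n,uv,z,ob=None):
    c,d=ray(n,[uv],ob);c2=Ti[:3,:3]@c+Ti[:3,3];d2=Ti[:3,:3]@d[0];return c2+d2*((z-c2[2])/d2[2])
print('lip top in',onc('wrist',(321,149),16,o),'lip foot',onc('wrist',(321,156.5),0,o))
for z in (36,38,41,44): print(z,'toe top',onc('wrist',(321,166.3),z,o))
S=lambda x,y:(315+x/9-.0,220+y/9)
print('side: heel bot',onc('side',S(555,195),0),'toe bot',onc('side',S(203,390),0),'toe top',onc('side',S(135,285),36),'heel top',onc('side',S(510,112),36))
```

```text
lip top in [-65.92659602 -56.04071247  16.        ] lip foot [-66.65993195 -56.13669202   0.        ]
36 toe top [-44.50849167 -55.81701505  36.        ]
38 toe top [-43.73533769 -55.8015703   38.        ]
41 toe top [-42.57560672 -55.77840318  41.        ]
44 toe top [-41.41587574 -55.75523606  44.        ]
side: heel bot [ 61.38352327 -63.01117589   0.        ] toe bot [-4.33642390e+01 -6.03551684e+01  1.13686838e-13] toe top [-41.90841868 -46.00336656  36.        ] heel top [ 63.50438574 -58.60156173  36.        ]
```

The differential check doesn't pass. Against the lip, the toe reads about 3 mm short of its seated place (wrist view), and the heel shows a gap of about 3–5 mm (side view). So the blade is leaning on the wall's top edge, under-tilted by about 2°.

To mend it, I'll lift the square a little, push its toe against the front lip to over-tilt it slightly, then return to the wall so the heel touches first and the blade folds flush.

Emit:
move_arm --pt "-2 -0.1 4 0 1" --pt "-3.4 -0.2 7.3 0 1" --pt "-9 -0.5 4.6 0 1" --pt "-15 -0.9 1.9 0 1" --pt "-21 -1.2 -0.9 0 1" --pt "-24 -1.4 -2.3 0 1" --pt "-27 -1.6 -3.7 0 1" --pt "-29.2 -1.7 -4.8 0 1" --pt "-29.2 -1.7 -4.8 0 1"

```text
t: 26.02
ee_pos: [560.7, -31.1, 180.3]
orientation: [-0.054, 1.56, 0.04]
ft_force: [6.5, 1.3, 7.6]
width: 3.6
```

```bash
python3 q.py 23
```

```text
t 26.025 tcp [560.65247402 -31.13859889 180.27874931] yaw 3.4252034322578817 tilt [ 0.01029711 -0.00838598] grip in caddy [ 22.91090719 -56.52561732 104.37348927] target 48.5,-58,94.5
F caddy [9.15248283 0.93196334 4.14543503] w 3.551428378044583
[167 165 164 174] theta [26.4, 25.5, 25.1, 29.5]
```

View pics/x23.png

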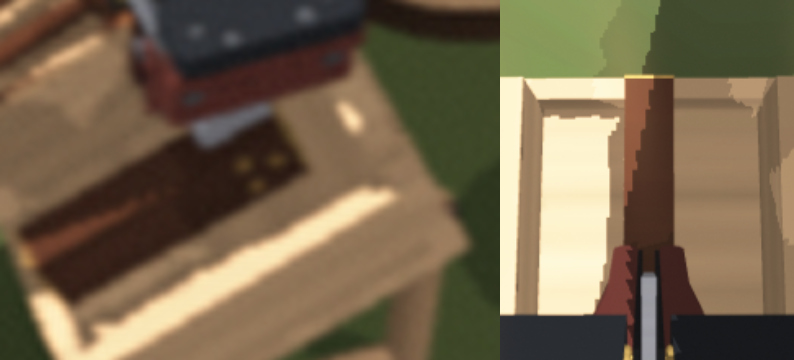

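Emit:
move_arm --pt "-4 -0.2 -1.9 0 1" --pt "-7 -0.4 -3.2 0 1" --pt "-10 -0.6 -4.4 0 1" --pt "-10 -0.6 -4.4 0 1"

```text
t: 26.62
ee_pos: [556.5, -31.7, 179.7]
orientation: [-0.054, 1.547, 0.039]
ft_force: [8.6, 1.8, 11.5]
width: 3.9
```

```bash
python3 q.py 24
python3 -c "
import cv2
im=cv2.imread('pics/w24.png');cv2.imwrite('pics/g3.png',cv2.resize(im[115:215,220:420],None,fx=4,fy=4,interpolation=cv2.INTER_CUBIC))"
```

```text
t 26.625 tcp [556.52477814 -31.72563341 179.67052078] yaw 3.408490653976783 tilt [ 0.02386766 -0.00858434] grip in caddy [ 18.65344694 -56.85469663 105.68277351] target 48.5,-58,94.5
F caddy [12.72413337  1.29600812  6.80147374] w 3.8539385498597056
[171 169 170 172] theta [28.9, 28.1, 28.5, 29.4]
```

View pics/x24.png

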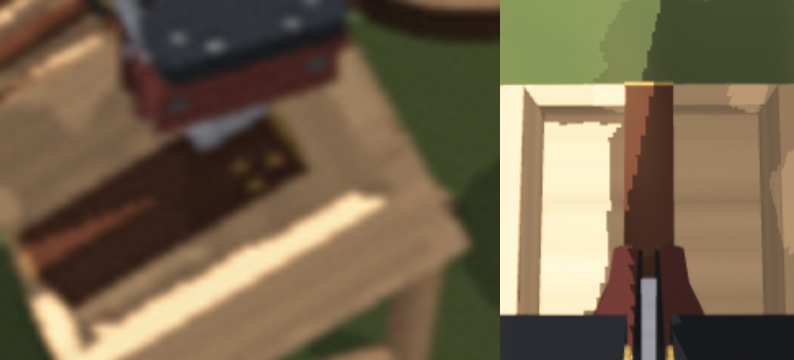

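View pics/g3.png

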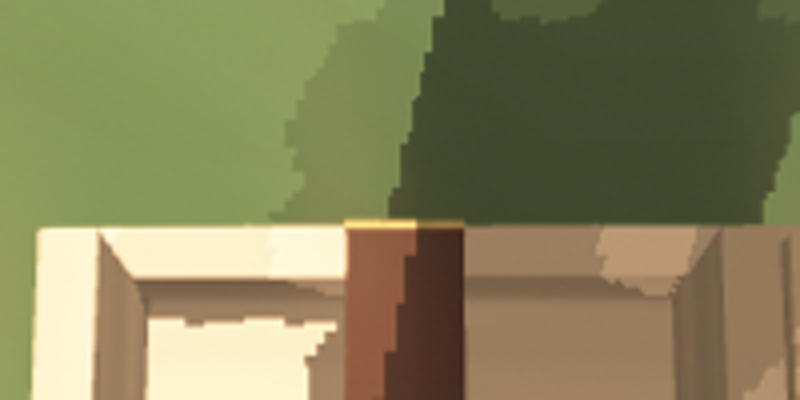

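Emit:
move_arm --pt "-4 -0.2 -1.7 0 1" --pt "-8 -0.5 -3 0 1" --pt "-11 -0.6 -4 0 1" --pt "-11 -0.6 -4 0 1" --pt "-5 -0.3 0 0 1" --pt "0 0 3 0 1" --pt "0 0 3 0 1"

```text
t: 27.6
ee_pos: [556.0, -31.7, 182.1]
orientation: [-0.054, 1.549, 0.04]
ft_force: [0.0, -0.1, -2.6]
width: 3.8
```

```bash
python3 q.py 25
```

```text
t 27.6 tcp [556.01567765 -31.70704193 182.10559792] yaw 3.4147015747914238 tilt [ 0.02199981 -0.00857784] grip in caddy [ 19.25534433 -56.80891403 108.08981397] target 48.5,-58,94.5
F caddy [-1.09388895 -0.10058039 -2.34196206] w 3.8444444760513132
[176 171 170 175] theta [31.0, 28.8, 28.4, 30.6]
```

View pics/x25.png

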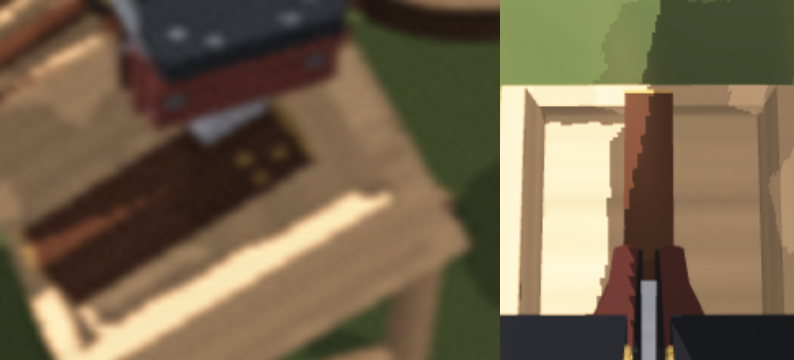

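The square is now over-tilted by about 4°. I'll go up to the wall so the heel touches first and the push folds the blade flush.

Emit:
move_arm --pt "5.5 0.3 2 0 1" --pt "11 0.6 4.3 0 1" --pt "16.5 0.9 6.3 0 1" --pt "19.5 1.1 7.5 0 1" --pt "22.5 1.3 8.7 0 1" --pt "25.5 1.4 9.9 0 1" --pt "28.5 1.6 11.2 0 1" --pt "30.7 1.7 12.1 0 1" --pt "30.7 1.7 12.1 0 1"

```text
t: 28.82
ee_pos: [579.8, -30.2, 191.5]
orientation: [-0.054, 1.564, 0.04]
ft_force: [-17.1, -2.6, -1.1]
width: 3.9
```

```bash
python3 q.py 26
```

```text
t 28.825 tcp [579.80898764 -30.21066571 191.54120488] yaw 3.419319443018243 tilt [ 0.00682249 -0.0086087 ] grip in caddy [ 45.11209571 -56.70488324 106.44823372] target 48.5,-58,94.5
F caddy [-16.03384437  -1.64181536   6.28645308] w 3.881520602409285
[141 171 154 142] theta [15.0, 28.0, 20.5, 15.3]
```

View pics/x26.png

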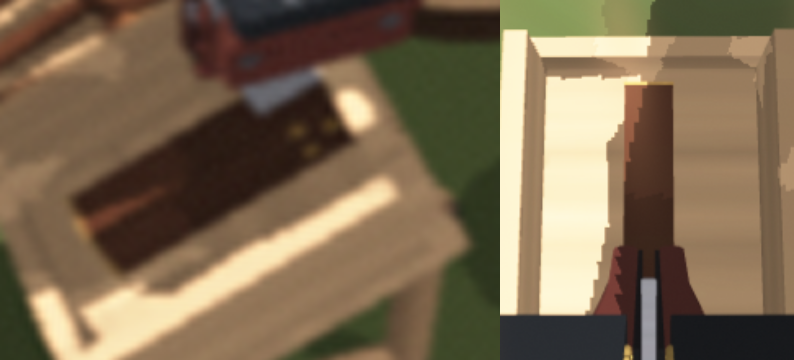

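Emit:
move_arm --pt "4 0.2 1.7 0 1" --pt "7.2 0.4 3.4 0 1" --pt "7.2 0.4 3.4 0 1" --pt "7.2 0.4 3.4 0 1"

```text
t: 29.42
ee_pos: [579.7, -30.2, 191.9]
orientation: [-0.054, 1.58, 0.04]
ft_force: [-18.1, -3.0, -3.0]
width: 3.7
```

```bash
python3 q.py 27
```

```text
t 29.425 tcp [579.68885034 -30.15682693 191.93552464] yaw 3.4281904120647226 tilt [-0.0094548  -0.00888717] grip in caddy [ 45.45277013 -56.65677223 106.72395812] target 48.5,-58,94.5
F caddy [-17.83648322  -1.95247668   4.99946071] w 3.694924050432783
[144 171 156 143] theta [15.2, 27.0, 20.5, 15.0]
```

View pics/x27.png

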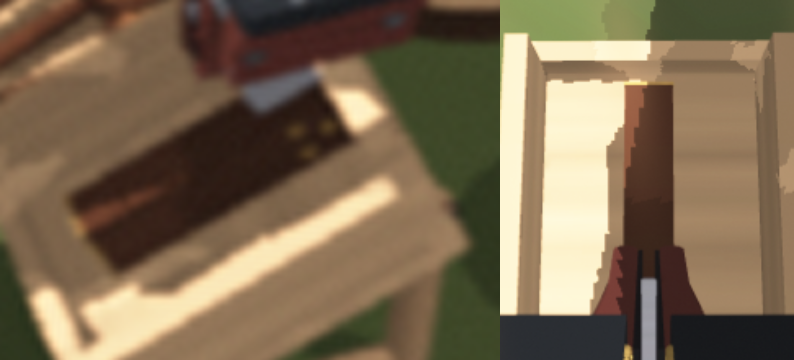

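Now the angle reads 27.0°, the value expected for flush. I'll slide down along the wall onto the floor, keeping a moderate push into the wall.

Emit:
move_arm --pt "2.2 0.1 -1.5 0 1" --pt "3.5 0.2 -4.5 0 1" --pt "4.8 0.3 -7.3 0 1" --pt "5.6 0.3 -9.2 0 1" --pt "6.2 0.4 -10.4 0 1" --pt "6.8 0.4 -11.4 0 1" --pt "6.8 0.4 -11.4 0 1"

```text
t: 30.4
ee_pos: [583.9, -29.8, 181.6]
orientation: [-0.054, 1.585, 0.04]
ft_force: [-16.9, -0.5, 13.7]
width: 3.9
```

```bash
cat >> q.py <<'E'
cv2.imwrite(f'pics/g{n}.png',np.vstack([cv2.resize((255*(get_image('side')[220:275,315:400]/255.)**.5).astype(np.uint8),(464,300),interpolation=cv2.INTER_CUBIC),cv2.resize(im[115:215,245:400],(464,300),interpolation=cv2.INTER_CUBIC)]))
E
python3 q.py 28
```

```text
t 30.4 tcp [583.93732155 -29.80514421 181.57979111] yaw 3.4331706187022077 tilt [-0.01477111 -0.00895082] grip in caddy [ 45.02958513 -56.55560041  95.49364274] target 48.5,-58,94.5
F caddy [-9.48214971  0.46465437 19.55730233] w 3.880499075004894
[139 151 138 171] theta [15.0, 18.0, 15.0, 26.7]
```

View pics/g28.png

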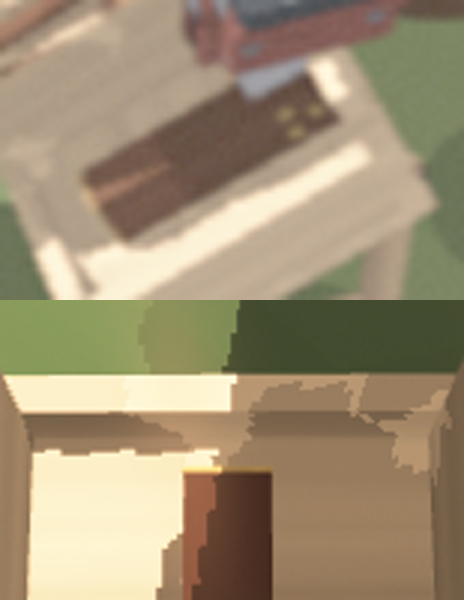

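```bash
cat > d.py <<'E'
from h import *
import sys
n=sys.argv[1];o=np.load(f'o{n}.npy',allow_pickle=True).item();im=cv2.imread(f'pics/w{n}.png').astype(float)
T=caddyT(580.5,26.8,np.radians(3.31));Ti=np.linalg.inv(T)
def onc(uv,z):
    c,d=ray('wrist',[uv],o);c2=Ti[:3,:3]@c+Ti[:3,3];d2=Ti[:3,:3]@d[0];return c2+d2*((z-c2[2])/d2[2])
def edge(c0,c1,r0,r1):
    p=im[r0:r1,c0:c1].mean(1).sum(1);g=np.abs(np.diff(p));i=np.argmax(g)
    if 0<i<len(g)-1:
        a,b,c=g[i-1:i+2];i=i+.5*(a-c)/(a-2*b+c)
    return r0+i+1.0-.0
toe=edge(310,332,int(sys.argv[2])-6,int(sys.argv[2])+6)
lip=edge(262,285,int(sys.argv[3])-4,int(sys.argv[3])+4)
lip2=edge(350,370,int(sys.argv[3])-4,int(sys.argv[3])+4)
L=(onc((273,lip-.5),16)[0]+onc((360,lip2-.5),16)[0])/2
print('rows',toe,lip,lip2,'lipx',L)
for d in (0,1,2,-1,-2):
    a=np.radians(d)   # toe raised d: blade rests on wall top edge z=95 ; toe lowered: heel at wall
    gap=95*np.sin(a) if d>0 else 0
    z=36*np.cos(a)+110*np.sin(a) if d>0 else 36*np.cos(a)
    exp=-gap-110*np.cos(a)+36*np.sin(a)+135
    print(d,'toe-lip meas',onc((321,toe-.5),z)[0]-L,'expected',exp)
E
python3 d.py 21 166 149; python3 d.py 28 171 152
```

```text
rows 167.73712507074137 148.94365889212827 148.46219035202085 lipx -66.59176768604318
0 toe-lip meas 22.76038069952125 expected 25.0
1 toe-lip meas 23.494540863234718 expected 23.987061552997233
2 toe-lip meas 24.224271763587637 expected 23.00793872245191
-1 toe-lip meas 22.75827788398992 expected 24.38846690105474
-2 toe-lip meas 22.751970077933862 expected 23.81062714660942
rows 172.41080843585237 152.6397212543554 152.0072231139647 lipx -66.57141402107385
0 toe-lip meas 23.715689830651556 expected 25.0
1 toe-lip meas 24.451157995224264 expected 23.987061552997233
2 toe-lip meas 25.182189005133495 expected 23.00793872245191
-1 toe-lip meas 23.713583268683593 expected 24.38846690105474
-2 toe-lip meas 23.707264224458882 expected 23.81062714660942
```

By grip position the blade was at the wall at x = 46.0 (pose 19, lifted off the floor), and now it is at x = 45.0. It is flat by angle but may be 1 mm off the wall, held by floor friction. I'll ease the downward force, push to the wall, and check.

Emit:
move_arm --pt "0 0 0.3 0 1" --pt "2 0.1 1.1 0 1" --pt "3.5 0.2 2 0 1" --pt "3.5 0.2 2 0 1"

```text
t: 31.05
ee_pos: [583.7, -29.7, 182.2]
orientation: [-0.054, 1.594, 0.041]
ft_force: [-13.6, -1.7, 0.2]
width: 3.6
```

```bash
python3 q.py 29
```

```text
t 31.05 tcp [583.681577   -29.72513499 182.21074209] yaw 3.4417888845776745 tilt [-0.023487   -0.00908562] grip in caddy [ 45.21764781 -56.46796303  96.09860346] target 48.5,-58,94.5
F caddy [-12.32563863  -0.90267713   5.9341432 ] w 3.631975846185408
[140 171 153 141] theta [15.0, 26.2, 18.4, 15.0]
```

Run:
```python
from h import *
T=caddyT(580.5,26.8,np.radians(3.31))
for n in (14,16,17,18,19,20,21,23,24,25,26,27,28,29):
    o=np.load(f'o{n}.npy',allow_pickle=True).item()
    Rz=R.from_euler('z',-np.radians(3.31)).as_matrix()
    print(n,'F',(Rz@o['ft_force']).round(1),'M',(Rz@o['moment']).round(3))
```

```text
14 F [-0.6  0.6 -2.9] M [0.01  0.024 0.032]
16 F [-14.6   1.   21.8] M [0.225 2.093 0.076]
17 F [-12.6  -0.7   9.8] M [0.059 2.565 0.025]
18 F [0.7 0.  5.9] M [ 0.201 -0.489  0.073]
19 F [-6.2 -1.5 -2.9] M [ 0.01   0.86  -0.023]
20 F [-13.5  -0.2  12.5] M [ 0.138  1.924 -0.029]
21 F [-16.8   1.4  14.4] M [ 0.074  2.305 -0.07 ]
23 F [6.5 0.9 7.6] M [ 0.444 -1.654  0.004]
24 F [ 8.7  1.3 11.5] M [ 0.396 -1.933  0.061]
25 F [-0.  -0.1 -2.6] M [ 0.055  0.086 -0.009]
26 F [-17.2  -1.6  -1.1] M [-0.108  2.945 -0.062]
27 F [-18.3  -2.   -3. ] M [-0.3    3.126 -0.057]
28 F [-16.9   0.5  13.7] M [ 0.096  2.38  -0.008]
29 F [-13.7  -0.9   0.2] M [-0.062  2.032 -0.057]
```

```bash
cat > e.py <<'E'
from h import *
import sys
T=caddyT(580.5,26.8,np.radians(3.31))
def pc(pts): return proj('side',[(T@np.r_[p,1])[:3] for p in pts])
def fit(g,p0,p1,half=2.6,sgn=1):
    p0,p1=np.array(p0),np.array(p1);d=(p1-p0);L=np.linalg.norm(d);d/=L;nrm=np.array([-d[1],d[0]])
    if nrm[1]<0:nrm=-nrm
    S=np.arange(0,L,.5);W=np.arange(-half,half+.01,.1);out=[]
    for s in S:
        q=p0+d*s+np.outer(W,nrm);v=cv2.remap(g,q[:,0].astype(np.float32)[None],q[:,1].astype(np.float32)[None],cv2.INTER_CUBIC)[0]
        v=cv2.GaussianBlur(v[None],(0,0),4)[0];gr=sgn*np.gradient(v);i=np.argmax(gr)
        if gr[i]>.3: out.append((s,W[i]))
    out=np.array(out);c=np.polyfit(out[:,0],out[:,1],1)
    for _ in range(3):
        r=out[:,1]-np.polyval(c,out[:,0]);k=np.abs(r)<max(.15,1.5*r.std());c=np.polyfit(out[k,0],out[k,1],1)
    return np.degrees(np.arctan(c[0])),np.polyval(c,L/2),len(out),r.std()
if __name__=='__main__':
    ref=cv2.cvtColor(cv2.imread('pics/side0.png'),6).astype(np.float32)
    for n in sys.argv[1:]:
        s=cv2.imread(f'pics/s{n}.png');g=cv2.cvtColor(cv2.resize(s,(180,200),interpolation=cv2.INTER_AREA),6).astype(np.float32)
        off=np.array([260,110])
        y=-56.5-10
        a,b=pc([(-30,y,0),(55,y,0)])-off
        # angle px->deg model
        q=pc([(-30,y,0),(55,y,0),(55-85*np.cos(.02),y,85*np.sin(.02))]);
        an=lambda v:np.degrees(np.arctan2(v[1],v[0]));k=(an(q[1]-q[2])-an(q[1]-q[0]))/np.degrees(.02)
        r=fit(g,a,b); 
        c,d=pc([(-55,-121,45),(45,-121,45)])-off
        r2=fit(g,c,d,sgn=-1)
        print(n,'stock bottom: dangle %.2f off %.2f n%d res %.2f'%r,'=> deg per deg %.2f'%k,'| cheek outer top: %.2f %.2f %d %.2f'%r2)
E
python3 e.py 16 17 18 19 20 21 23 25 26 27 28 29
```

```text
16 stock bottom: dangle -6.55 off 0.47 n73 res 0.76 => deg per deg 0.55 | cheek outer top: -0.41 -1.24 91 0.10
17 stock bottom: dangle -7.05 off 0.46 n73 res 0.92 => deg per deg 0.55 | cheek outer top: -0.34 -1.24 91 0.10
18 stock bottom: dangle -6.49 off 0.44 n73 res 0.75 => deg per deg 0.55 | cheek outer top: -0.47 -1.24 91 0.10
19 stock bottom: dangle -8.09 off 0.15 n73 res 0.90 => deg per deg 0.55 | cheek outer top: -0.40 -1.24 91 0.10
20 stock bottom: dangle -6.81 off 0.45 n73 res 0.79 => deg per deg 0.55 | cheek outer top: -0.30 -1.24 91 0.09
21 stock bottom: dangle -6.76 off 0.46 n73 res 0.79 => deg per deg 0.55 | cheek outer top: -0.38 -1.23 91 0.10
23 stock bottom: dangle -10.83 off -0.34 n71 res 2.08 => deg per deg 0.55 | cheek outer top: -0.42 -1.25 91 0.10
25 stock bottom: dangle 0.24 off 2.07 n65 res 0.72 => deg per deg 0.55 | cheek outer top: -0.37 -1.23 91 0.10
26 stock bottom: dangle 0.14 off 2.06 n73 res 1.64 => deg per deg 0.55 | cheek outer top: -0.41 -1.25 91 0.10
27 stock bottom: dangle 0.16 off 2.06 n71 res 1.39 => deg per deg 0.55 | cheek outer top: -0.41 -1.24 91 0.10
28 stock bottom: dangle -6.52 off 0.44 n73 res 0.76 => deg per deg 0.55 | cheek outer top: -0.42 -1.23 91 0.10
29 stock bottom: dangle -6.66 off 0.56 n73 res 0.81 => deg per deg 0.55 | cheek outer top: -0.31 -1.22 91 0.09
```

```bash
cat > e2.py <<'E'
from e import *
def cross(g,p0,p1,lev,nrm_sign=1,w0=-2.5,w1=4):
    p0,p1=np.array(p0),np.array(p1);d=p1-p0;L=np.linalg.norm(d);d/=L;nr=np.array([-d[1],d[0]])*nrm_sign
    W=np.arange(w0,w1,.05);out=[]
    for s in np.arange(0,L,.5):
        q=p0+d*s+np.outer(W,nr);v=cv2.remap(g,q[:,0].astype(np.float32)[None],q[:,1].astype(np.float32)[None],cv2.INTER_LINEAR)[0]
        i=np.nonzero((v[:-1]<lev)&(v[1:]>=lev))[0]
        if len(i) and v[0]<lev: out.append((s,W[i[0]]))
    out=np.array(out);c=np.polyfit(out[:,0],out[:,1],1)
    for _ in range(3):
        r=out[:,1]-np.polyval(c,out[:,0]);k=np.abs(r)<max(.15,1.5*r.std());c=np.polyfit(out[k,0],out[k,1],1)
    return np.degrees(np.arctan(c[0])),np.polyval(c,L/2),len(out),r[k].std()
for n in sys.argv[1:]:
    s=cv2.imread(f'pics/s{n}.png');g=cv2.cvtColor(cv2.resize(s,(180,200),interpolation=cv2.INTER_AREA),6).astype(np.float32)
    off=np.array([260,110]);y=-66.5
    a,b=pc([(-30,y,0),(50,y,0)])-off
    r=cross(g,a,b,75)
    a2,b2=pc([(67.5,y,5),(67.5,y,33)])-off
    r2=cross(g,a2,b2,75,1,-6,5)
    print(n,'bottom ang %.2f off %.2f n%d %.2f'%r,'heel end ang %.2f off %.2f n%d %.2f'%r2)
E
python3 e2.py 16 17 18 20 21 28 29
python3 - <<'E'
import cv2
a=cv2.cvtColor(cv2.imread('pics/side22.png'),6)
print(a[222:264:2,328:380:3])
E
```

```text
16 bottom ang 1.37 off -1.19 n69 0.09 heel end ang 5.08 off -4.66 n13 0.05
17 bottom ang 2.29 off -1.81 n55 0.07 heel end ang 8.28 off -4.21 n13 0.06
18 bottom ang 1.14 off -1.12 n69 0.11 heel end ang 4.96 off -4.73 n13 0.04
20 bottom ang 1.65 off -1.28 n69 0.12 heel end ang -9.43 off -2.53 n13 0.13
21 bottom ang 1.79 off -1.26 n69 0.11 heel end ang -9.62 off -2.54 n13 0.14
28 bottom ang 1.17 off -1.11 n69 0.10 heel end ang -9.02 off -2.56 n13 0.16
29 bottom ang 1.65 off -1.32 n69 0.08 heel end ang -9.41 off -2.54 n13 0.14
[[ 85 112 102 106 102  99 102  57  52  64  42  38  29  26  30  34  42  42]
 [139 166 122 105 100 102 105  48  41  49  53  28  31  40  43  43  45  44]
 [167 128 121 113 101 102 100  59  41  53  60  40  44  41  44  46  44  45]
 [105 101 103 103 102  99 100  95  42  54  48  48  43  45  46  50  76  66]
 [101 100 103 101 100  99 102 100  43  58  46  44  45  53  81 130 134  94]
 [100 103 101  99 100 102  99  98  82  95  48  61  87  98  89 228 197 120]
 [102 102  96 100 105  99  98 108 102 101  91 104 102  72  26 195 213 127]
 [ 99  98 103 103 100  99 107 110 103  60  42 
[... 304 characters left out ...]
 31  41  46  69 109 114]
 [106 109 106  79  37  35  31  32  30  32  33  32  30  33  91 110 108 165]
 [109 105  67  38  37  36  34  31  32  32  31  31  38  88 111 113 175 224]
 [103  59  37  36  44  53  35  33  32  33  29  44  97 109 116 209 232 222]
 [101  39  38  50  65  40  35  33  31  30  52  99 102 121 210 232 207 135]
 [106  69  72  63  40  39  40  33  31  70 109 113 159 225 231 204 134 125]
 [106 108  52  36  40  39  38  35  73 107 155 218 231 231 203 125 123 121]
 [104 111  37  39  39  38  45 109 107 156 232 231 229 175 126 122 119 123]
 [104 106  63  38  36  49 112 111 190 228 230 228 168 126 122 119 124 125]
 [104 105 100  37  63 112 100 192 229 230 226 147 125 121 122 123 122 118]]
```

```bash
python3 - <<'E'
from h import *
o={'ee_pos':np.array([471.9,395.6,136.0]),'orientation':np.array([-.084,1.548,.075])}
o11={'ee_pos':np.array([441.36,373.84,85.70]),'orientation':np.array([.091,1.552,-.108])}
for n,oo in((10,o),(11,o11)):
    a=cv2.imread(f'pics/w{n}.png').astype(float);p=a[95:115,310:332].mean(1);print(n,np.c_[np.arange(95,115),p.sum(1)].round(0)[5:16].tolist())
    Rm=R.from_rotvec(oo['orientation']).as_matrix();yaw=np.arctan2(-Rm[0,1],Rm[1,1]);gp=oo['ee_pos']-19*Rm[:,0]
    for th in(-4,-2,0,2,4):
        Q=R.from_euler('z',yaw).as_matrix()@R.from_euler('y',-np.radians(th)).as_matrix()
        print(th,proj('wrist',[gp+Q@np.array([-91,0,-58.5])],oo)[0])
E
cat >> e2.py <<'E'
print('parallel caddy edges')
for n in ('18','29'):
    s=cv2.imread(f'pics/s{n}.png');g=cv2.cvtColor(cv2.resize(s,(180,200),interpolation=cv2.INTER_AREA),6).astype(np.float32)
    for nm,y,z,sg in(('cheekR out top',-121,45,-1),('cheekR in top',-111,45,1),('cheekR in top-',-111,45,-1),('div top R',-5,45,-1),('div top R',-5,45,1),('cheekR out bot',-121,-10,1),('cheekR out bot',-121,-12,-1)):
        c,d=pc([(-55,y,z),(45,y,z)])-off
        try: print(n,nm,sg,'%.2f %.2f %d %.2f'%fit(g,c,d,sgn=sg))
        except Exception as e: print(nm,e)
E
python3 e2.py 25 26 27
```

```text
10 [[100.0, 612.0], [101.0, 610.0], [102.0, 615.0], [103.0, 621.0], [104.0, 625.0], [105.0, 603.0], [106.0, 519.0], [107.0, 345.0], [108.0, 274.0], [109.0, 274.0], [110.0, 274.0]]
-4 [318.9379995   97.40469171]
-2 [319.01459695 101.70298906]
0 [319.08727306 106.04281662]
2 [319.15620451 110.41916109]
4 [319.22155804 114.827554  ]
11 [[100.0, 187.0], [101.0, 236.0], [102.0, 263.0], [103.0, 261.0], [104.0, 438.0], [105.0, 549.0], [106.0, 485.0], [107.0, 315.0], [108.0, 247.0], [109.0, 248.0], [110.0, 248.0]]
-4 [319.2298577   97.87845633]
-2 [319.31830796 102.18163466]
0 [319.40208216 106.52576304]
2 [319.481392   110.90589079]
4 [319.55643708 115.31760644]Traceback (most recent call last):
  File "e2.py", line 17, in <module>
    r=cross(g,a,b,75)
  File "e2.py", line 9, in cross
    out=np.array(out);c=np.polyfit(out[:,0],out[:,1],1)
                                   ~~~^^^^^
IndexError: too many indices for array: array is 1-dimensional, but 2 were indexed
```

```bash
sed -i 's/^    r=cross(g,a,b,75)/    r=cross(g,a,b,75) if int(n) not in (25,26,27) else cross(g,a-[0,4.5],b-[0,4.5],75)/' e2.py; python3 e2.py 26 27 18 28 29
python3 - <<'E'
import cv2,numpy as np
a=cv2.imread('pics/side22.png')[195:300,290:400]
cv2.imwrite('pics/v22.png',(255*(cv2.resize(a,None,fx=5.6,fy=5.6,interpolation=cv2.INTER_NEAREST)/255.)**.6).astype(np.uint8))
E
```

```text
26 bottom ang 0.26 off 0.42 n69 0.09 heel end ang -7.33 off -2.69 n8 0.03
27 bottom ang 0.48 off 0.23 n69 0.07 heel end ang -4.49 off -2.72 n8 0.05
18 bottom ang 1.14 off -1.12 n69 0.11 heel end ang 4.96 off -4.73 n13 0.04
28 bottom ang 1.17 off -1.11 n69 0.10 heel end ang -9.02 off -2.56 n13 0.16
29 bottom ang 1.65 off -1.32 n69 0.08 heel end ang -9.41 off -2.54 n13 0.14
parallel caddy edges
18 cheekR out top -1 -0.47 -1.24 91 0.10
18 cheekR in top 1 0.54 -2.02 79 0.22
18 cheekR in top- -1 -0.06 1.97 91 0.04
18 div top R -1 -2.50 1.38 43 1.43
18 div top R 1 -2.61 -0.77 24 1.37
18 cheekR out bot 1 6.73 1.48 72 0.75
18 cheekR out bot -1 -5.54 -0.37 88 1.02
29 cheekR out top -1 -0.31 -1.22 91 0.09
29 cheekR in top 1 0.48 -2.03 73 0.22
29 cheekR in top- -1 -0.05 1.98 91 0.05
29 div top R -1 8.85 -1.74 35 0.83
29 div top R 1 -6.72 0.54 17 0.60
29 cheekR out bot 1 6.89 1.48 70 0.71
29 cheekR out bot -1 -5.66 -0.33 88 1.03
```

View pics/v22.png

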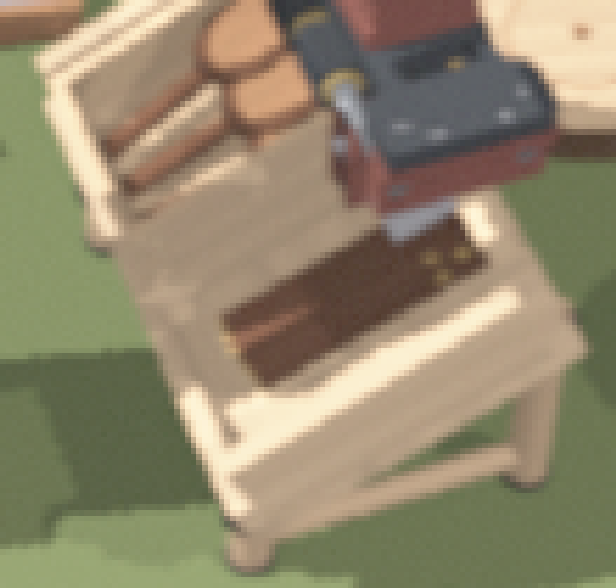

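Side-view edge fits suggest the stock's toe is still slightly raised, and each new call drops the wrist's restoring moment. So I'll over-tilt again at the lip. Then, in one single call, I'll press diagonally into the corner from the over-tilted side (toe and heel touch first, strong levers) and hold.

Emit:
move_arm --pt "-3.4 -0.2 7.3 0 1" --pt "-10 -0.6 4.2 0 1" --pt "-17 -1 1 0 1" --pt "-24.2 -1.4 -2.4 0 1" --pt "-28 -1.6 -3.5 0 1" --pt "-32 -1.8 -4.8 0 1" --pt "-36 -2 -6.2 0 1" --pt "-40 -2.2 -7.6 0 1" --pt "-42 -2.3 -8.2 0 1" --pt "-42 -2.3 -8.2 0 1"

```text
t: 32.45
ee_pos: [548.4, -32.2, 178.4]
orientation: [-0.054, 1.578, 0.04]
ft_force: [8.4, 1.5, 14.5]
width: 4.1
```

```bash
python3 q.py 30
```

```text
t 32.45 tcp [548.35279626 -32.201243   178.39718325] yaw 3.4241270578674228 tilt [-0.00762269 -0.00960152] grip in caddy [ 11.24079361 -56.87292825 107.73954735] target 48.5,-58,94.5
F caddy [13.80213956  1.02270988  9.50987325] w 4.1048524038327345
[186 184 183 185] theta [33.6, 32.8, 32.3, 33.2]
```

View pics/x30.png

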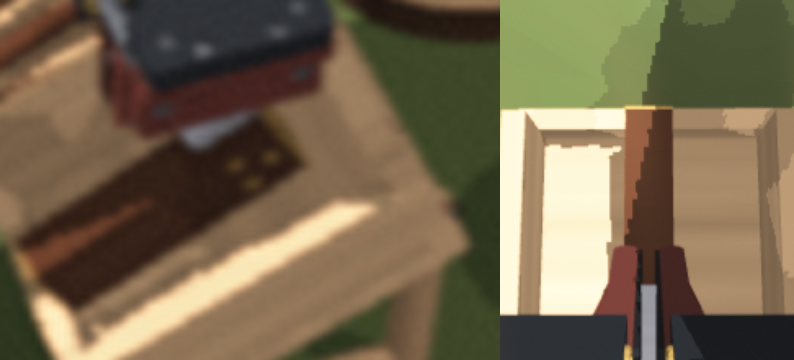

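Emit:
move_arm --pt "4 0.2 5 0 1" --pt "10 0.5 8.5 0 1" --pt "16 0.9 11 0 1" --pt "20.5 1.2 12.5 0 1" --pt "20.5 1.2 12.5 0 1"

```text
t: 33.22
ee_pos: [568.9, -30.9, 190.5]
orientation: [-0.054, 1.579, 0.04]
ft_force: [-0.3, 0.5, -2.9]
width: 4.1
```

```bash
python3 q.py 31
```

```text
t 33.225 tcp [568.93168242 -30.94496812 190.49558097] yaw 3.4315117671398365 tilt [-0.00844043 -0.00956858] grip in caddy [ 35.05320214 -56.80846034 109.98461272] target 48.5,-58,94.5
F caddy [-1.47425198  0.51271448 -2.52443658] w 4.111581853592253
[158 185 157 170] theta [21.4, 33.2, 21.0, 26.6]
```

Emit:
move_arm --pt "5.3 0.3 -1.9 0 1" --pt "10.6 0.6 -3.9 0 1" --pt "14.6 0.8 -5.3 0 1" --pt "18.1 1 -7 0 1" --pt "21 1.2 -8.4 0 1" --pt "21 1.2 -8.4 0 1" --pt "21 1.2 -8.4 0 1" --pt "21 1.2 -8.4 0 1" --pt "21 1.2 -8.4 0 1"

```text
t: 34.5
ee_pos: [582.9, -29.9, 180.7]
orientation: [-0.054, 1.594, 0.04]
ft_force: [-22.2, -0.7, 8.5]
width: 3.9
```

```bash
python3 q.py 32; python3 d.py 32 185 152;python3 e2.py 32
```

```text
t 34.5 tcp [582.86614927 -29.93194434 180.74346486] yaw 3.4331339177547546 tilt [-0.02331111 -0.00955571] grip in caddy [ 43.84637358 -56.61823616  95.11907226] target 48.5,-58,94.5
F caddy [-16.55714775   0.57257526  17.10454365] w 3.8784694210062147
[141 154 177 142] theta [15.0, 18.8, 28.8, 15.0]
rows 180.9175 155.0 155.0 lipx -66.52835890063577
0 toe-lip meas 27.970179662531663 expected 25.0
1 toe-lip meas 28.67103560814958 expected 23.987061552997233
2 toe-lip meas 29.36766321816124 expected 23.00793872245191
-1 toe-lip meas 27.96817223848373 expected 24.38846690105474
-2 toe-lip meas 27.962150577820708 expected 23.81062714660942
32 bottom ang 0.08 off -0.76 n69 0.09 heel end ang -10.90 off -2.63 n13 0.17
parallel caddy edges
18 cheekR out top -1 -0.47 -1.24 91 0.10
18 cheekR in top 1 0.54 -2.02 79 0.22
18 cheekR in top- -1 -0.06 1.97 91 0.04
18 div top R -1 -2.50 1.38 43 1.43
18 div top R 1 -2.61 -0.77 24 1.37
18 cheekR out bot 1 6.73 1.48 72 0.75
18 cheekR out bot -1 -5.54 -0.37 88 1.02
29 cheekR out top -1 -0.31 -1.22 91 0.09
29 cheekR in top 1 0.48 -2.03 73 0.22
29 cheekR in top- -1 -0.05 1.98 91 0.05
29 div top R -1 8.85 -1.74 35 0.83
29 div top R 1 -6.72 0.54 17 0.60
29 cheekR out bot 1 6.89 1.48 70 0.71
29 cheekR out bot -1 -5.66 -0.33 88 1.03
```

View pics/g32.png

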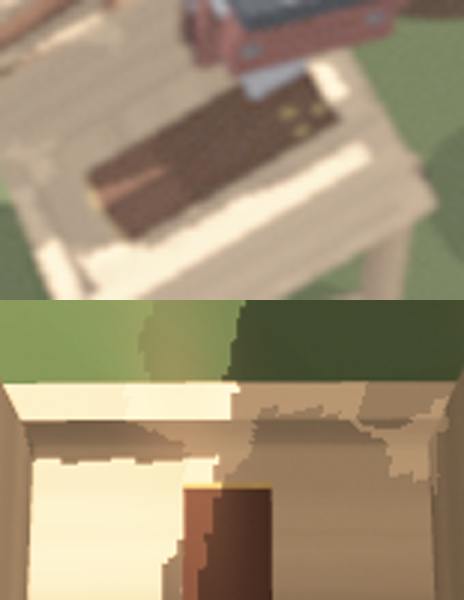

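```bash
python3 d.py 32 177 155; python3 -c "
import cv2;a=cv2.imread('pics/w32.png').astype(float)
print(a[170:184,312:330].mean(1).sum(1).round(),a[148:162,262:285].mean(1).sum(1).round(),a[148:162,350:370].mean(1).sum(1).round())"
```

```text
rows 177.8999383762132 155.01066946939295 154.84551316496507 lipx -66.5864990152644
0 toe-lip meas 25.860077366292018 expected 25.0
1 toe-lip meas 26.579841019807816 expected 23.987061552997233
2 toe-lip meas 27.29526226558164 expected 23.00793872245191
-1 toe-lip meas 25.858015785911732 expected 24.38846690105474
-2 toe-lip meas 25.851831672748176 expected 23.81062714660942
[487. 486. 481. 473. 473. 477. 470. 413. 240. 240. 236. 222. 223. 222.] [695. 695. 695. 695. 696. 695. 683. 322. 295. 296. 297. 303. 308. 313.] [431. 430. 420. 415. 411. 398. 368. 306. 307. 321. 316. 303. 306. 306.]
```

All measures now agree. The stock's side-view angle is 0.08° against −0.1 to −0.4 for the parallel cheek, and the toe–lip distance is about 25.2–25.9 mm (25.0 expected when seated). Forces are about 20 N on the floor and 15 N on the wall. I'll keep pressing for another 1.5 s.

Emit:
move_arm --pt "2.7 0.2 -1.2 0 1" --pt "2.7 0.2 -1.2 0 1" --pt "2.7 0.2 -1.2 0 1" --pt "2.7 0.2 -1.2 0 1" --pt "2.7 0.2 -1.2 0 1" --pt "2.7 0.2 -1.2 0 1" --pt "2.7 0.2 -1.2 0 1" --pt "2.7 0.2 -1.2 0 1" --pt "2.7 0.2 -1.2 0 1" --pt "2.7 0.2 -1.2 0 1" --pt "2.7 0.2 -1.2 0 1" --pt "2.7 0.2 -1.2 0 1"

```text
t: 36.15
ee_pos: [582.8, -29.9, 180.6]
orientation: [-0.054, 1.6, 0.04]
ft_force: [-15.4, -1.2, 16.2]
width: 3.8
```

```bash
python3 q.py 33; python3 d.py 33 177 155;python3 e2.py 33|head -1;  python3 -c "
import cv2;a=cv2.imread('pics/w33.png').astype(float)
print(a[170:184,312:330].mean(1).sum(1).round(),a[148:162,262:285].mean(1).sum(1).round())"
```

```text
t 36.15 tcp [582.84929017 -29.94238046 180.62031729] yaw 3.438415996692796 tilt [-0.02898158 -0.00991766] grip in caddy [ 43.87515124 -56.62703653  94.96659137] target 48.5,-58,94.5
F caddy [-7.16051718 -0.25953841 21.24242202] w 3.786165792598678
[142 155 143 177] theta [15.0, 18.9, 15.0, 28.5]
rows 178.34602440050483 155.97217074573456 155.61404335532518 lipx -66.51969634368703
0 toe-lip meas 25.685837835033084 expected 25.0
1 toe-lip meas 26.41523592882693 expected 23.987061552997233
2 toe-lip meas 27.140233489315165 expected 23.00793872245191
-1 toe-lip meas 25.683748659242895 expected 24.38846690105474
-2 toe-lip meas 25.67748176825546 expected 23.81062714660942
33 bottom ang -0.00 off -0.75 n69 0.08 heel end ang -9.82 off -2.60 n13 0.19
[516. 487. 487. 481. 473. 473. 477. 454. 338. 238. 238. 234. 221. 220.] [695. 696. 695. 696. 696. 696. 693. 655. 295. 296. 296. 299. 305. 310.]
```

View pics/g33.png

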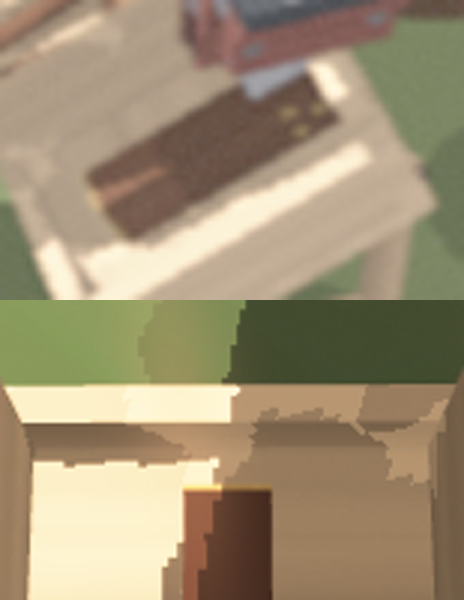

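The stock stayed seated during the 1.5 s hold: angle 0.00, toe–lip steady, about 24 N on the floor and 6 N on the wall. I'll lift out and carry the square back to the tray.

Emit:
move_arm --pt "-5 -0.3 7 0 1" --pt "-12 -0.6 17 0 1" --pt "-24 -1.4 39 0 1" --pt "-35 -2 62 0 1" --pt "-48 -3 87 0 1" --pt "-60 40 90 0.01 1" --pt "-75 95 90 0.038 1" --pt "-90 150 90 0.038 1" --pt "-105 205 90 0.038 1" --pt "-120 260 90 0.038 1" --pt "-135 315 90 0.038 1" --pt "-150 370 90 0.038 1"

```text
t: 37.8
ee_pos: [432.3, 341.9, 271.2]
orientation: [-0.084, 1.597, 0.07]
ft_force: [1.1, -0.3, -3.5]
width: 3.7
```

Emit:
move_arm --pt "-8 30 -10 0 1" --pt "-14 49 -50 0 1" --pt "-14 49 -100 0 1" --pt "-14 49 -120 0 1" --pt "-14 49 -125 0 1" --pt "-14 49 -125 0 1"

```text
t: 38.55
ee_pos: [418.7, 391.3, 146.9]
orientation: [-0.084, 1.597, 0.071]
ft_force: [-0.4, -0.6, -1.8]
width: 4.0
```

```bash
python3 q.py 34;python3 -c "
import cv2;cv2.imwrite('pics/y34.png',cv2.resize(cv2.imread('pics/w34.png'),(400,300)))
from workcell import get_image
cv2.imwrite('pics/yy34.png',cv2.resize(get_image('side')[90:250,180:380],None,fx=3,fy=3))"
```

```text
t 38.55 tcp [418.69291052 391.26126959 146.89949535] yaw 5.6132730839341445 tilt [-0.02669866 -0.00951958] grip in caddy [-96.90197829 373.34700131 123.40664877] target 48.5,-58,94.5
F caddy [-1.10659274 -0.57299328 -1.42385952] w 3.9944966666965125
[177 159 178 157] theta [28.7, 20.8, 29.1, 19.9]
```

View pics/w34.png

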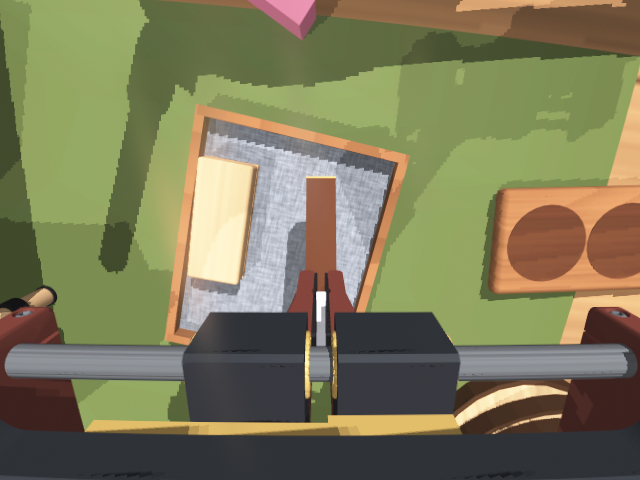

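View pics/yy34.png

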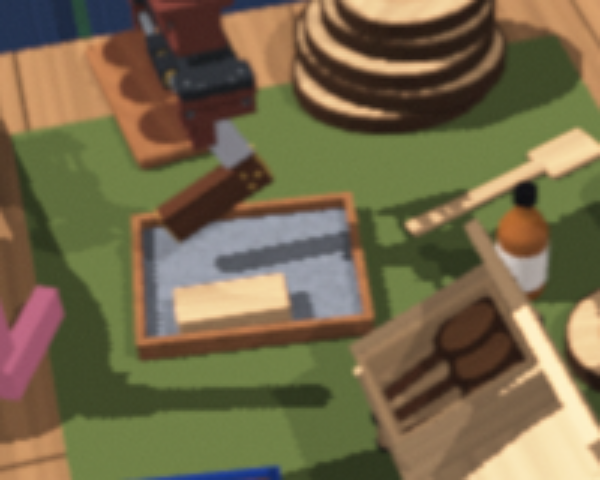

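Emit:
move_arm --pt "0 0 -18 0 1" --pt "0 0 -31 0 1" --pt "0 0 -36 0 1" --pt "5 0.5 -38.5 0 1" --pt "10.5 1 -41 0 1" --pt "15.5 1.5 -43.5 0 1" --pt "20.6 2 -46 0 1" --pt "20.6 2 -46 0 1"

```text
t: 39.75
ee_pos: [440.3, 393.3, 101.5]
orientation: [-0.083, 1.595, 0.071]
ft_force: [1.7, -3.8, 3.4]
width: 3.8
```

```bash
python3 q.py 35;python3 -c "
import cv2
from workcell import get_image
cv2.imwrite('pics/yy35.png',cv2.resize(get_image('side')[90:250,180:380],None,fx=3,fy=3))"
```

```text
t 39.75 tcp [440.28378951 393.32157711 101.45274934] yaw 5.606627946888166 tilt [-0.02496633 -0.0087176 ] grip in caddy [-96.49561239 374.14393982  73.07331308] target 48.5,-58,94.5
F caddy [ 2.7675528  -3.90471437  2.42282921] w 3.8490385746177345
[152 150 130 149] theta [17.9, 17.0, 15.0, 16.5]
```

View pics/yy35.png

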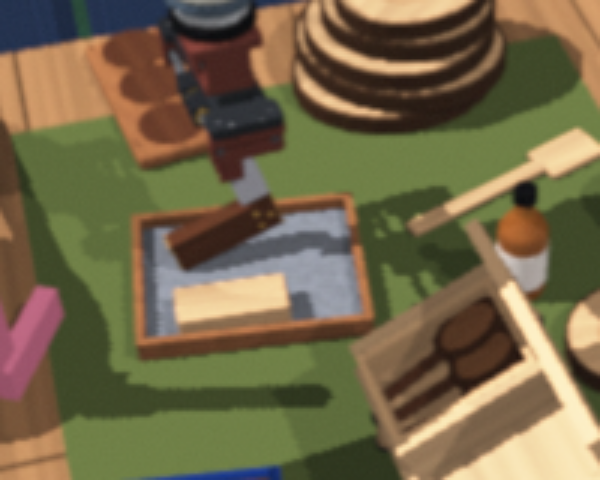

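Emit:
move_arm --pt "5 0.5 -3.5 0 1" --pt "10 1 -7 0 1" --pt "14.5 1.5 -10 0 1" --pt "19 1.9 -13.5 0 1" --pt "23.5 2.4 -17 0 1" --pt "27.5 2.8 -20 0 1" --pt "27.5 2.8 -21 0 1" --pt "27.5 2.8 -21 0 1"

```text
t: 40.95
ee_pos: [468.2, 396.7, 81.0]
orientation: [-0.082, 1.593, 0.072]
ft_force: [3.7, -4.1, 4.1]
width: 4.0
```

```bash
python3 q.py 36;python3 -c "
import cv2
from workcell import get_image
cv2.imwrite('pics/yy36.png',cv2.resize(get_image('side')[120:220,200:320],None,fx=5,fy=5))"
```

```text
t 40.95 tcp [468.1855792  396.70852834  80.9795315 ] yaw 5.612044775874643 tilt [-0.02342975 -0.00729886] grip in caddy [-79.75274633 375.88901429  42.67730793] target 48.5,-58,94.5
F caddy [ 4.87869176 -4.34085074  2.28353078] w 3.9938222138191084
[158 193 150 139] theta [20.6, 34.0, 17.1, 15.0]
```

View pics/yy36.png

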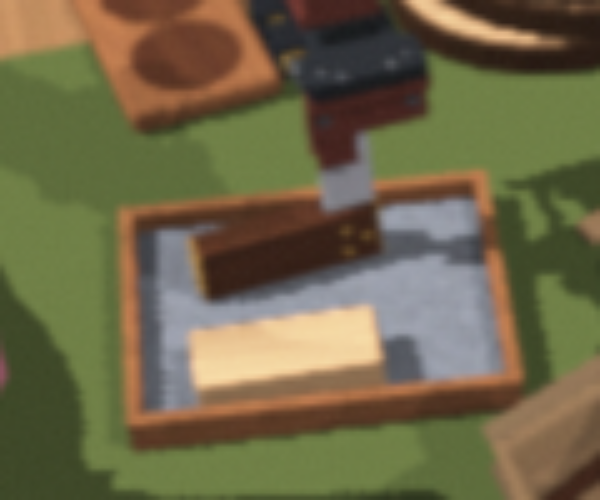

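View pics/w36.png

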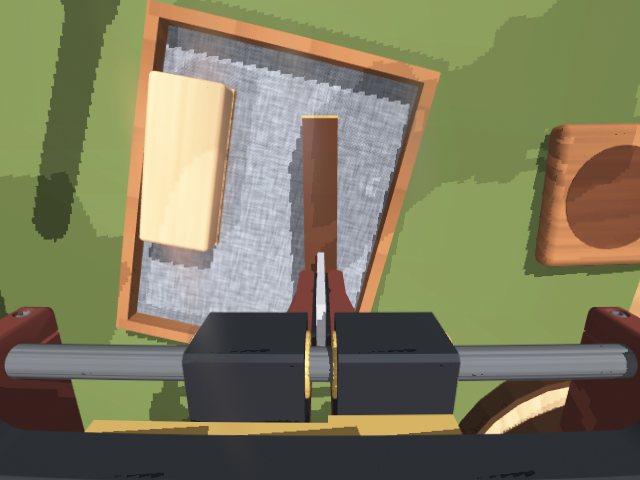

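Nearly level. I'll press a little more, then check before releasing.

Emit:
move_arm --pt "1.5 0.1 -1.5 0 1" --pt "3 0.2 -3 0 1" --pt "3 0.2 -3 0 1" --pt "3 0.2 -3 0 1"

```text
t: 41.65
ee_pos: [470.5, 397.1, 80.6]
orientation: [-0.082, 1.594, 0.072]
ft_force: [-8.2, -5.8, 27.4]
width: 3.5
```

```bash
python3 q.py 37;python3 - <<'E'
from h import *
s=get_image('side');cv2.imwrite('pics/side37.png',s)
cv2.imwrite('pics/yy37.png',cv2.resize(s[120:220,200:320],None,fx=5,fy=5))
# expected side slope of level/1/2/3deg tilted stock bottom, yaw 5.6
m=np.array([433.,390.,8]);
for d in(0,1,2,3):
    Q=R.from_euler('z',np.radians(5.6)).as_matrix()@R.from_euler('y',-np.radians(d)).as_matrix()
    q=proj('side',[m+Q@[-55,-10,0],m+Q@[55,-10,0]]);print(d,(q[1]-q[0])[1]/(q[1]-q[0])[0],(q-[200,120])*5)
E
```

```text
t 41.65 tcp [470.54293037 397.08724351  80.57125215] yaw 5.594955142477048 tilt [-0.0242283  -0.00712922] grip in caddy [-77.75913717 376.12689457  41.29681292] target 48.5,-58,94.5
F caddy [ 3.86619602 -5.31569284 28.44433784] w 3.456244720458114
[191 162 190 147] theta [34.0, 22.3, 34.0, 15.7]
0 -0.2738860909999029 [[203.41341233 307.95111179]
 [382.83148141 258.81099819]]
1 -0.28776444614176017 [[203.64285845 309.14062867]
 [382.69562615 257.61560814]]
2 -0.3017035643514648 [[203.89975657 310.32095969]
 [382.53277556 256.42674115]]
3 -0.31571239819023117 [[204.18398457 311.49175136]
 [382.34293729 255.24476114]]
```

View pics/yy37.png

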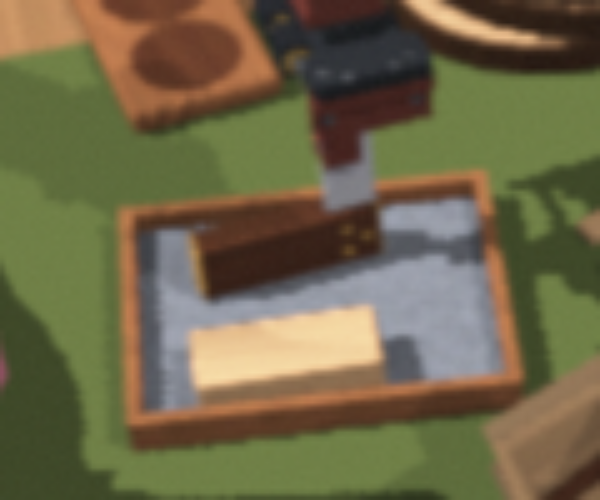

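It's level (bottom-edge slope 0.273, expected 0.274) and firmly seated. I'll relieve, release, and retreat.

Emit:
move_arm --pt "0 0 0.3 0 1" --pt "0 0 0.3 0 1" --pt "0 0 0.3 0 0" --pt "0 0 0.3 0 0" --pt "0 0 0.3 0 0" --pt "0 0 20 0 0" --pt "0 0 60 0 0" --pt "0 0 120 0 0" --pt "0 0 180 0 0" --pt "0 0 200 0 0"

```text
t: 43.1
ee_pos: [472.0, 398.3, 286.9]
orientation: [-0.078, 1.587, 0.076]
ft_force: [-1.0, 0.3, -1.1]
width: 44.3
```

Run:
```python
from h import *
o=ctrl.get_obs();print(o['t'],o['ee_pos'],o['ft_force'],o['width'])
s=get_image('side');cv2.imwrite('pics/side38.png',s);cv2.imwrite('pics/top38.png',get_image('top'));cv2.imwrite('pics/w38.png',get_image('wrist'))
cv2.imwrite('pics/yy38.png',cv2.resize(s[120:220,200:320],None,fx=5,fy=5))
```

```text
43.1 [472.00501246 398.27825547 286.87177043] [-1.03653027  0.33647943 -1.114869  ] 44.31433095386647
```

View pics/yy38.png

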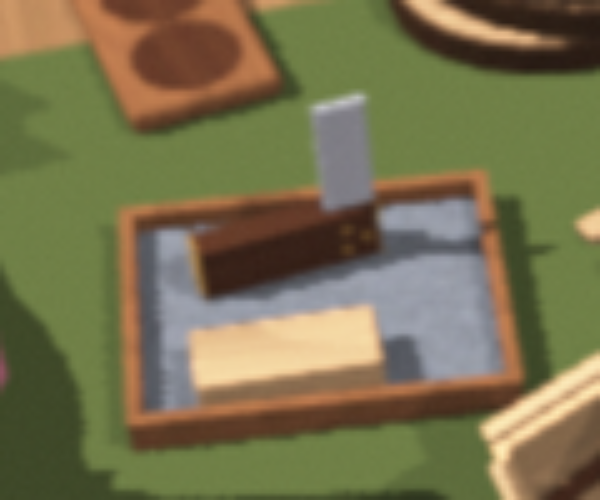

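View pics/side38.png

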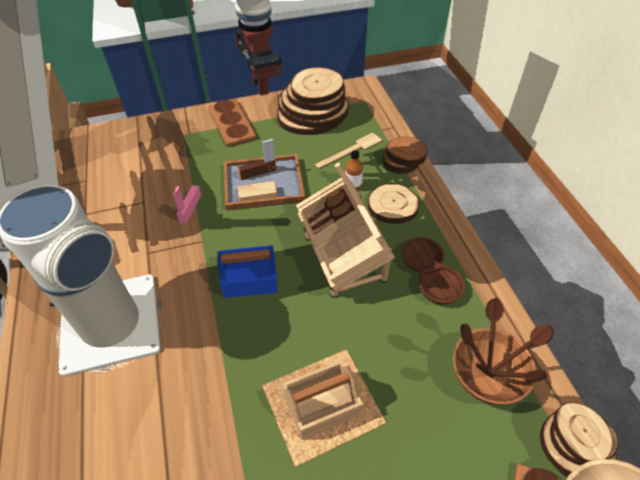

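View pics/w38.png

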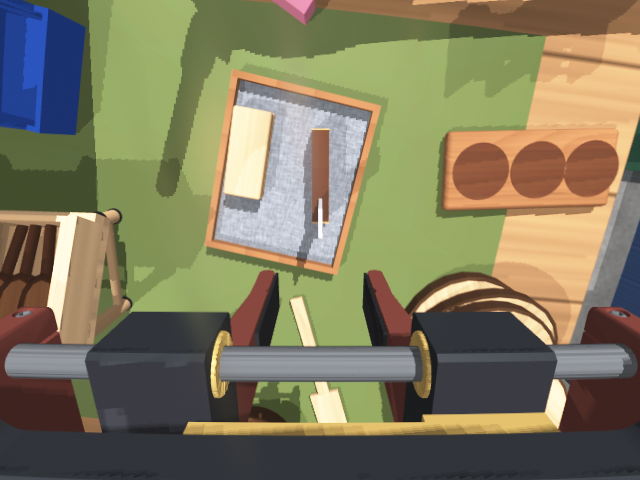

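The square stands upright on its stock in the tray, blade at about (267,150) in the side view. The bin is upright on the mat at (322,395), and the other goods are where they were. I'm handing in.

```bash
python3 -c "
from workcell import ctrl
print(ctrl.close_job(), ctrl.get_obs()['t'])"
```

```text
the job is handed in; nothing more can be done
the job is handed in; nothing more can be done
```

The job is handed in, with the robot's clock at about 43 s of the 72 s allowed. I lifted the bin straight out along the bay's normal and stood it upright in the middle of the mat. I pressed the square into the emptied bay's corner and held it there, then stood it back on its stock in the tray.

**Holding the square:** I held it by the upper blade instead of the suggested point on the stock. The tool only points down, so a grip on the stock would have put the leaning blade into the gripper's body. To tilt the square in the grip I pushed its toe against the tray's wall, and later against the caddy's front lip.

**The press:** My first two tries at the corner failed my checks: the blade was leaning on the wall's top edge and the toe was about 2° up. I over-tilted the square and pressed again, then held it for about 2 s. At the end of that hold:
- **Floor angle:** the stock was parallel to the floor within my measuring error of about half a degree (0.0° fitted, against −0.1 to −0.4° for the parallel cheek edge).
- **Toe to lip:** 25.7 mm as measured, or about 25 mm after allowing for a brass strip at the toe; 25.0 mm is fully seated.
- **Force:** about 24 N on the floor and 6 N on the wall.

**What I could not check:** the heel corner itself was hidden from every camera. One side-view edge read the heel a few millimetres short of the wall, and I could not calibrate that away, so the wall contact rests on the other measures.

**Last pictures:** the square was upright on its stock (before release its bottom edge read 0.273, with 0.274 expected for level). The bin was upright on the mat, the gripper was clear, and the other goods and the look-alikes appeared to be where they started.

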